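Snap a loaded tape axle into the bench dispenser and bring it up to the brake

ROBOT

A 6-joint arm with a two-finger parallel gripper is mounted at the origin on the work surface. World frame = base frame: x ahead of the robot, y to its left, z up, the work surface at z = 0. Lengths are in m, angles in rad, forces in N, time in s.
With the tool pointing down it reaches from about 0.275 to 0.875 m from the base axis. Payload 12.5 kg.
Tool frame: the origin (TCP) lies at the very end of the fingers, on their centre line; the grasp point (between the pads) lies 19 mm behind it; z points along the fingers, y is the direction in which the jaws open and shut (so a half turn about z gives the same grasp; the last joint's range is limited). The gripper opens to 85 mm and grips with 20 to 120 N. Pads are 22 mm wide; open, the fingers measure 114 mm over their backs; the gripper's body (76 mm by 85 mm) begins 54 mm behind the grasp point. The pads swing forward as they close: fully open they stand 13 mm farther back than shut.
Start: joints at [-1.232, 0.351, 1.652, -0, 1.139, -0.085], TCP at [0.226, -0.501, 0.231] pointing down, gripper open.
Joint ranges: [-2.75, 2.75], [-0.79, 2.1], [0.01, 2.65], [-1.57, 4.71], [0.07, 3.14], [-2.87, 2.87]. Speed limits (rad/s): [2.22, 2.22, 2.79, 3.14, 3.14, 3.14].

INTERFACE

Orientations are given as [roll, pitch, yaw] about the fixed x, y, z axes, in that order (R = Rz(yaw) Ry(pitch) Rx(roll)).
In Python, from cell import observe, read_camera, calibration, job_done, recognise gives the robot as it stands. The module is installed in compiled form; this text tells all that it offers.
- The arm moves only by the tool move_arm, never from a script. Its argument "deltas" is a list of rows, each a list of 2 entries, a list of its own where there are three numbers: the shift along the tool's x, y, z in units of 25 mm (1.0 is 25 mm), then the turn, a rotation vector about the tool's x, y, z in units of 6 degrees (1.0 is 6 degrees). A call has 1 to 5 rows; each row is the pose to reach, as a shift and turn from the pose measured when the call began, along the tool's axes at that moment; what a row does not reach only later rows make up. A row lasts 1/12 s, in which the tool goes at most 41.7 mm and 7.16 degrees, less where a joint would pass 70% of its speed; a pose out of reach is approached as far as the arm can. A call with a gripper value outside its range is refused whole. "fingers" is the closure, from -1 (fully open) to 1 (shut), set as the call begins (left out, the last holds). The fingers move at their own pace and stop on an object; "squeeze" is the grip in N (left out, the last holds). Time passes only in rows, so rows that repeat a pose let the fingers close. It gives the time, the measured TCP pose, the force and the opening at its end, in the units of the state.
- observe(): the state, without advancing time (a new reading comes with each control period).
- read_camera(name): name is "scene" or "top"; returns the picture (480x640x3 uint8, red, green, blue); there is no depth.
- calibration(name): a dict with "fov_y" (degrees; the focal length in pixels is half the picture's height over the tangent of half this angle, whatever the lens; pixels are square), "cx", "cy" (the principal point, pixels), "camera_from_world" (4x4, takes a point from world to camera coordinates). Camera axes: x right, y down, z forward; pixel columns grow to the right and rows downward; lengths in m; the calibration is good to about 2 mm. A picture is of the moment at which its call begins. calibration takes no time and is no camera call.
- job_done(): hands the job in, once; it reports no verdict.
Trained networks look in the newest picture that a camera, given by its name, has taken for a name from the list of things; names that differ only in an ending like _2 or _b are one class to them, and where a whole thing is asked for, a point or a joint stands for the part that bears it (a point fixed in the world has none). Each returns a list of dicts, best first, with "score" (0 to 1); they miss things now and then, are a little off and sometimes report something else, mostly with a low value. They report only what shows in the picture. A call takes as long as a camera call. They do not tell look-alikes from the thing itself.
- recognise(name, camera): "point" ([x, y, z] in m, in world coordinates, good to about 4 mm: the middle of the surface that is visible of it).
The state is a dict: "time_s": time; "joint_pos": joint angles; "joint_velocities": joint speeds; "effort": joint torques, N m; "tool_pos": TCP position; "eef_rot": TCP orientation; "wrist_force": force on the tool from outside, world axes, zero at the start; "moment": the same for the moment, N m; "gripper_width": opening from 0.0 (shut) to 1.0 (fully open).
Only numpy, scipy, OpenCV 4.12 (cv2) and the standard library are available. Lean on these libraries where they do the work, as an engineer would, in place of code of your own. Each camera call takes 0.05 s, during which the arm holds its last target.

TASK

Load the tape dispenser: pick up the metal axle that carries the two rolls of tape and snap it straight down into both spring clips of the dispenser, with its end well clear of the round brake pad. Then, with it fully home in both clips, slide it along in the clips until its end has pushed the sprung pad in a little, and let go, so that the pad stays pressed on the axle's end. Press only as hard as the clips and the pad need, feeling your way (never more than about 20 newtons on the clips or 12 on the pad), and leave the other things on the table where they are.

Things in the scene. Friction and masses are not known exactly. Their poses are not given: they have to be found in the camera images.
- axle: Aluminium axle, 20 mm across, 240 mm long, about 0.2 kg, carrying two fixed rolls of tape (60 mm across, each covering 24 to 42 mm from the middle; the 48 mm of bare axle between them is for holding). It starts standing on its rolls, axle 30 mm up, and can roll. Origin: centre line, mid-length; y runs along the axle, x and z are arbitrary. Both ends are alike: either may point to the brake.
- rack: Grey tape dispenser, fixed: base 100 (x) x 300 (y) x 12 mm; posts 12 mm wide at y = -81 and +81 mm, each topped by a spring clip open upward. Origin: centre of the base's underside, y along the seat towards the brake. The seated axle's centre line is at x = 0, z = 65 mm. Between the posts only a tear-off bar at x = -44 mm, 31 mm high. Rolls clear the posts while axle and dispenser middles are within 33 mm along y.
- clip_a: Rigid black saddle, 12 x 12 mm, of the spring clip at the dispenser's -y end, with a sprung steel jaw either side. Origin: on its top face, 10 mm under the seated axle's centre line. Clip mouth 28 mm wide, top 85 mm above the table. A level axle touches the flares with its centre line about 78 mm up, passes the tightest place about 72 mm up, and is then drawn down onto the saddle (65 mm).
- clip_b: The like saddle and clip at the +y end, nearer the brake. Pressing the axle through both clips takes about 9 to 18 N in all; once it is on the rigid saddles the resistance rises steeply. One end may snap in before the other, which then still hangs in its jaws. The seated axle stays put by itself; sliding it along takes about 2 to 8 N.
- stop: Brake bracket: upright plate 44 mm wide (x), 8 mm thick, fixed beyond the +y post, top 76 mm up. Origin: face towards the clips, on the seated axle's line, 122 to 133 mm from the dispenser's middle; axes as the dispenser's. From it a screw holds a 22 mm round pad towards the axle; the pad's front is 4 to 18 mm ahead of the origin, how far is not measured. Pad spring 1.5 N/mm, 5 mm travel, then rigid.
- glue_bottle: Bystander: closed white glue bottle, 56 mm across, 110 mm tall; origin at the centre of its underside.
- spare_roll: Bystander: loose grey ring of tape lying flat, 60 mm across, 24 mm high; origin at the centre of its underside.
- dowel: Bystander: bare wooden rod without rolls, 20 mm across, 220 mm long, lying on the table; origin on its underside at mid-length.
- carton: Bystander: closed cardboard box 100 x 130 x 60 mm; origin at the centre of its underside.
- mug: Bystander: blue mug 76 mm across, 85 mm tall; origin at the centre of its underside.
- stick_stack: Bystander: stack of craft sticks 110 x 18 x 12 mm lying on the table; origin at the centre of its underside.
- tray: Bystander: open white tray 100 x 130 x 45 mm; origin at the centre of its underside.
Not all that is in view belongs to the job. There is more than one size of the axle; the job needs the larger.

How it is judged:
On the way, in this order (a step that is already met when the one before it is completed fails the run):
1. the axle is lifted clear of the table (height (world z) of axle above 0.09 m), for 0.1 s.
2. the axle is snapped home in both clips (centre line within 2 mm of the seat's height and 2.5 mm sideways, within 0.025 rad of the seat's line), not touching the brake pad (z of axle in the frame of rack between 0.063 and 0.067 m and x of axle in the frame of rack between -0.0025 and 0.0025 m and angle between the y axis of axle and the y axis of rack, either way round below 0.025 rad and contact force between axle and stop below 0.05 N), for 0.1 s.
3. seated in both clips, the axle's end pushes the brake pad with more than 2.5 N (z of axle in the frame of rack between 0.063 and 0.067 m and x of axle in the frame of rack between -0.0025 and 0.0025 m and angle between the y axis of axle and the y axis of rack, either way round below 0.025 rad and contact force between axle and stop above 2.5 N), for 0.1 s.
At the end, for the whole second after the job is handed in: The axle lies home in both clips (centre line within 2 mm of the seat's height, 2.5 mm sideways and 0.025 rad of its line), the brake pad bearing on its end (more than 0.3 N; axle's middle 118 to 140 mm from the bracket's face), at rest and released (z of axle in the frame of rack between 0.063 and 0.067 m and x of axle in the frame of rack between -0.0025 and 0.0025 m and angle between the y axis of axle and the y axis of rack, either way round below 0.025 rad and distance between axle and stop between 0.118 and 0.14 m and contact force between axle and stop above 0.3 N and linear speed of axle below 0.01 m/s and contact force between axle and the fingers below 0.05 N); the robot touches nothing.
It fails at once if the axle bears on either clip's saddle with more than 25 N (contact force between axle and clip_a above 25 N or contact force between axle and clip_b above 25 N).
It fails at once if the axle bears on the brake with more than 15 N (contact force between axle and stop above 15 N).
It fails at once if another thing on the table is moved more than 25 mm or tipped over (distance of any of glue_bottle, spare_roll, dowel, carton, mug, stick_stack, tray from where it was at the start of the episode above 0.025 m or angle between any of glue_bottle, spare_roll, carton, mug, stick_stack, tray's own z axis and vertical above 0.4 rad).
It also fails if it takes over 72 s, if anything falls off the work surface, if the arm or the gripper's body presses on something with over 40 N, if the wrist force passes 120 N, or if a joint passes its speed limit or range.

## Working session

There is one attempt and no reset: what is moved stays moved. The work goes in short steps, Python scripts to look and compute and a tool call to move; the robot and the scene stay as the last step left them, time stands still between calls to the robot, and variables do not carry over. Pictures are saved under pics/ and viewed, and the job is handed in when it is done.

Besides the shell and the picture viewer there is one more tool, called after ">>>" in YAML: its name, and indented under it one key for each argument. move_arm: Moves the arm, as the interface text tells. Its arguments: {"type":"object","properties":{"deltas":{"type":"array","items":{"type":"array"}},"fingers":{"type":"number"},"squeeze":{"type":"number"}},"required":["deltas"]}

```bash
mkdir -p pics; python3 - <<'E'
from cell import *
import cv2
for n in ("scene","top"):
    im=read_camera(n); cv2.imwrite(f"pics/{n}0.png",im[:,:,::-1]); print(n,calibration(n))
print(observe())
E
```

```text
scene {'fov_y': 53.15468849346629, 'cx': 324.8978362594678, 'cy': 227.98842544752048, 'camera_from_world': array([[-0.48141836,  0.87630524,  0.01804146,  0.27327046],
       [ 0.64528213,  0.36828042, -0.66931346, -0.34903777],
       [-0.59316721, -0.31057796, -0.74276106,  1.53567667],
       [ 0.        ,  0.        ,  0.        ,  1.        ]])}
top {'fov_y': 52.15750360259581, 'cx': 321.3241116878451, 'cy': 248.38872486547277, 'camera_from_world': array([[-5.71206057e-04, -9.99997935e-01,  1.95035835e-03,
         6.27514101e-03],
       [-9.83078342e-01,  2.04263337e-04, -1.83185510e-01,
         5.75728975e-01],
       [ 1.83184733e-01, -2.02199173e-03, -9.83076429e-01,
         1.38694699e+00],
       [ 0.00000000e+00,  0.00000000e+00,  0.00000000e+00,
         1.00000000e+00]])}
{'time_s': 0.1, 'joint_pos': array([-1.23159609e+00,  3.51176587e-01,  1.65232361e+00,  3.73632352e-06,
        1.13910930e+00, -8.46098485e-02]), 'joint_velocities': array([ 7.27616116e-05, -2.17729658e-04, -1.04818412e-03, -4.26717987e-05,
        1.61204726e-03,  2.82851278e-03]), 'effort': array([ 1.37885669e-03, -5.06826818e+01, -2.91873962e+01, -7.58245255e-05,
        2.66824267e-03, -1.17374390e-05]), 'tool_pos': array([ 0.2261048 , -0.50106447,  0.23082929]), 'eef_rot': array([-3.14057974e+00, -8.93117833e-05,  4.23808477e-01]), 'wrist_force': array([-0.16135977, -0.44356594,  0.29209343]), 'moment': array([-0.01729817,  0.0756653 , -0.00767405]), 'gripper_width': 0.9959321419784309}
```

View pics/scene0.png

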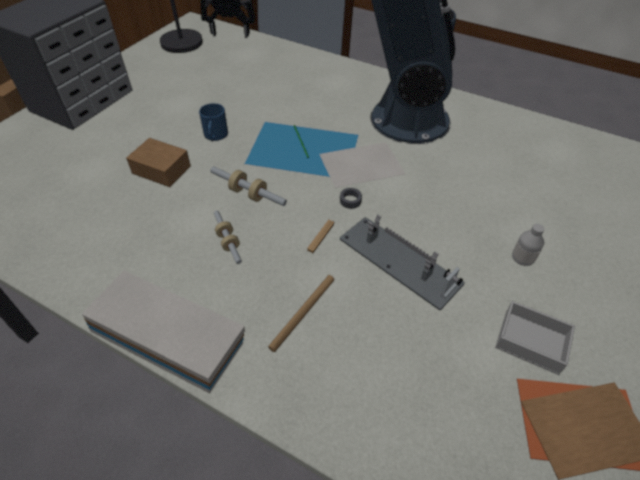

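View pics/top0.png

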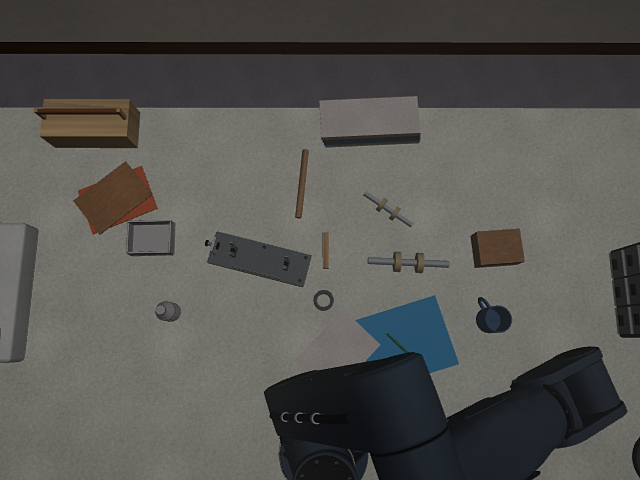

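```bash
python3 - <<'E'
from cell import *
for n in ("axle","rack","clip_a","stop","dowel"):
  for c in ("top","scene"):
    for r in recognise(n,c)[:4]: print(n,c,[round(float(v),3) for v in r["point"]],round(r["score"],2))
print(observe()["time_s"])
E
```

```text
axle top [0.537, -0.249, 0.037] 0.77
axle top [0.702, -0.196, 0.025] 0.6
axle scene [0.71, -0.186, 0.029] 0.91
axle scene [0.545, -0.243, 0.036] 0.6
rack top [0.547, 0.189, 0.009] 0.77
rack scene [0.56, 0.194, 0.013] 0.96
rack scene [0.595, 0.323, 0.063] 0.56
rack scene [0.409, 0.451, 0.064] 0.22
stop top [0.586, 0.32, 0.07] 0.53
stop top [0.577, -0.509, 0.06] 0.28
stop scene [0.592, 0.321, 0.061] 0.73
dowel top [0.789, 0.071, 0.019] 0.63
dowel scene [0.803, 0.066, 0.02] 0.82
0.6
```

The top view shows the larger axle at about (408,262), running nearly along the image rows. The rack is at (260,258) with the brake at its left end (211,243). The small axle at (388,209) is the decoy. Next I'll enlarge the crops.

```bash
python3 - <<'E'
import cv2
t=cv2.imread("pics/top0.png"); s=cv2.imread("pics/scene0.png")
def z(im,x0,y0,x1,y1,f,n): cv2.imwrite(n,cv2.resize(im[y0:y1,x0:x1],None,fx=f,fy=f,interpolation=cv2.INTER_CUBIC))
z(t,200,220,320,300,6,"pics/t_rack.png"); z(t,360,240,460,285,8,"pics/t_axle.png")
z(s,335,205,470,310,5,"pics/s_rack.png"); z(s,205,160,295,210,8,"pics/s_axle.png")
E
```

```text
(no output)
```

View pics/t_rack.png

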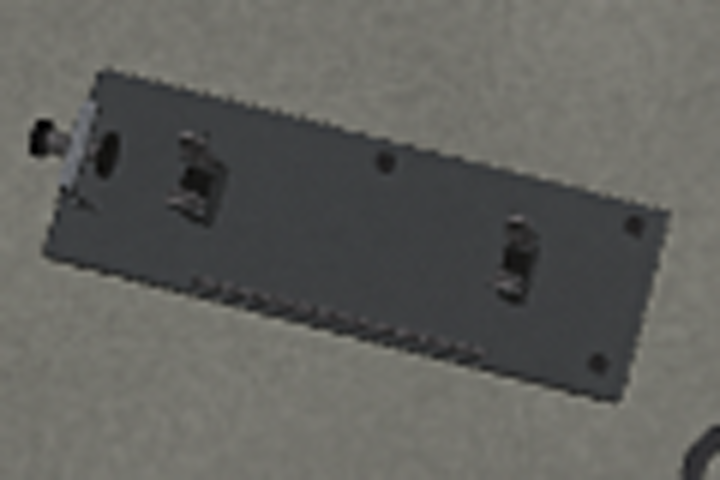

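View pics/t_axle.png

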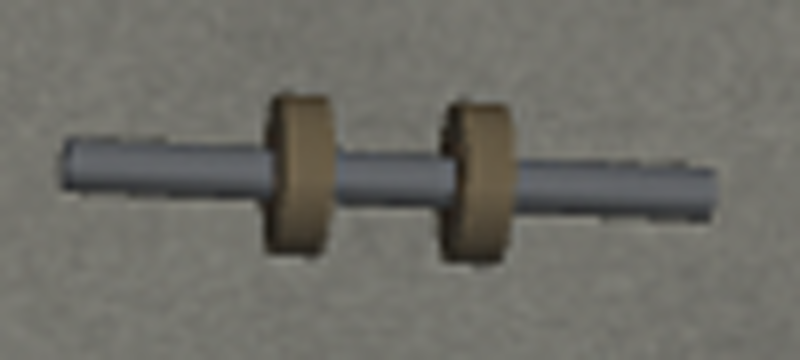

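View pics/s_rack.png

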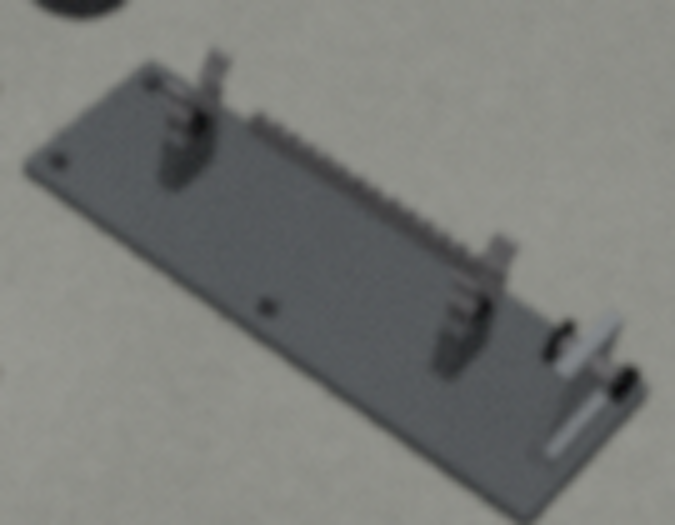

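View pics/s_axle.png

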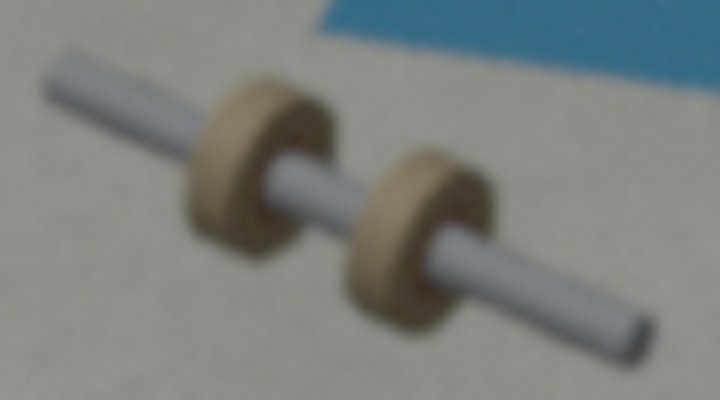

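```bash
cat > h.py <<'E'
import numpy as np, cv2
from cell import *
from scipy.optimize import least_squares
def proj(n,P):
    c=calibration(n); P=np.atleast_2d(P); T=c["camera_from_world"]; q=P@T[:3,:3].T+T[:3,3]
    f=240/np.tan(np.radians(c["fov_y"]/2)); return np.c_[f*q[:,0]/q[:,2]+c["cx"],f*q[:,1]/q[:,2]+c["cy"]]
def up(p,f,x0,y0): return (np.array(p,float)+.5)/f-.5+[x0,y0]
def rackpts(x,y,yaw,L):
    L=np.atleast_2d(L); c,s=np.cos(yaw),np.sin(yaw)
    return np.c_[x+c*L[:,0]-s*L[:,1],y+s*L[:,0]+c*L[:,1],L[:,2]]
def fit(models,p0):  # models: list of (cam, pix, fn(p)->pts)
    r=least_squares(lambda p:np.concatenate([(proj(n,fn(p))-px).ravel() for n,px,fn in models]),p0,x_scale=[.01,.01,.01,.01][:len(p0)])
    return r.x, r.fun.reshape(-1,2)
E
python3 - <<'E'
from h import *
# rack corners; top crop 6x @200,220
t=up([(105,70),(668,212),(620,402),(45,255)],6,200,220); Lt=np.array([(50,150,12),(50,-150,12),(-50,-150,12),(-50,150,12)])/1e3
s=up([(152,62),(25,163),(525,520),(648,390)],5,335,205); Ls=np.array([(-50,-150,12),(50,-150,12),(50,150,12),(-50,150,12)])/1e3
for m in ([0],[1],[0,1]):
    M=[("top",t,lambda p:rackpts(*p,Lt)),("scene",s,lambda p:rackpts(*p,Ls))]
    p,r=fit([M[i] for i in m],[.56,.19,-.25]); print("rack",p.round(4),r.round(1).tolist())
R=p
np.save("rack.npy",R)
# saddles & clip tops
tc=up([(197,180),(519,260)],6,200,220); sc=up([(487,308),(201,122)],5,335,205)
Lc=np.array([(0,81,55),(0,-81,55)])/1e3
print("saddle obs-pred",(tc-proj("top",rackpts(*R,Lc))).round(1).tolist(),(sc-proj("scene",rackpts(*R,Lc))).round(1).tolist())
# axle: x,y,z,yaw ends
ta=up([(68,165),(712,194)],8,360,240); sa=up([(636,338),(60,76)],8,205,160)
La=lambda p:np.array([[p[0]-.12*np.sin(p[3]),p[1]+.12*np.cos(p[3]),p[2]],[p[0]+.12*np.sin(p[3]),p[1]-.12*np.cos(p[3]),p[2]]])
p,r=fit([("top",ta,La),("scene",sa,La)],[.54,-.25,.03,0]); print("axle",p.round(4),r.round(1).tolist())
# free axle endpoints triangulated
for i in (0,1):
    q,r=fit([("top",ta[i:i+1],lambda P:P[None]),("scene",sa[i:i+1],lambda P:P[None])],La(p)[i]); print(q.round(4),r.round(1).tolist())
# free saddle triangulated
for i in (0,1):
    q,r=fit([("top",tc[i:i+1],lambda P:P[None]),("scene",sc[i:i+1],lambda P:P[None])],rackpts(*R,Lc)[i]); print("saddle",q.round(4),rackpts(*R,Lc)[i].round(4),r.round(1).tolist())
E
```

```text
rack [ 0.5524  0.1926 -0.2515] [[-0.8, -0.5], [0.8, -0.0], [0.4, 0.4], [-0.4, 0.1]]
rack [ 0.5556  0.1945 -0.2581] [[-0.2, -1.3], [-1.2, -0.5], [0.4, 1.0], [0.8, 0.1]]
rack [ 0.554   0.1937 -0.2556] [[-1.0, -1.2], [0.5, -0.4], [-0.1, -0.0], [-0.7, -0.6], [-0.3, -1.8], [-1.2, -0.9], [0.5, 0.3], [0.8, -0.7]]
saddle obs-pred [[1.8, 0.9], [2.2, 0.4]] [[1.2, 0.1], [0.2, 0.6]]
axle [ 0.5388 -0.2525  0.0297 -0.0451] [[-0.1, 0.1], [0.2, 0.0], [0.2, 0.3], [-0.2, -0.2]]
[ 0.5443 -0.133   0.0305] [[0.0, -0.0], [0.0, 0.0]]
[ 0.5335 -0.3719  0.0292] [[-0.0, 0.0], [-0.0, -0.0]]
saddle [0.5714 0.2717 0.0513] [0.5745 0.2721 0.055 ] [[-1.5, 0.4], [-1.2, -0.1]]
saddle [0.5318 0.1127 0.0501] [0.5335 0.1153 0.055 ] [[-1.2, 0.4], [-1.0, -0.1]]
```

```bash
cat >> h.py <<'E'
from scipy.spatial.transform import Rotation as Ro
def go(x,y,z,yaw,n=1):
    o=observe(); R0=Ro.from_euler("xyz",o["eef_rot"]); d=R0.inv().apply(np.array([x,y,z])-o["tool_pos"])/.025
    t=np.degrees((R0.inv()*Ro.from_euler("xyz",[np.pi,0,yaw])).as_rotvec())/6
    print("t",round(o["time_s"],2),"d",d.round(2).tolist(),"r",t.round(2).tolist(),"pos",o["tool_pos"].round(4),"rot",o["eef_rot"].round(4),"F",o["wrist_force"].round(1),"M",o["moment"].round(2),"w",round(o["gripper_width"],3))
E
python3 -c "
from h import *
go(.5388,-.2525,.13,1.5257)"
```

```text
t 0.6 d [15.49, -3.93, 4.05] r [0.0, -0.0, -10.52] pos [ 0.2262 -0.5013  0.2313] rot [ 3.1416 -0.      0.4237] F [-0.  -0.3  0.1] M [ 0.02 -0.01 -0.01] w 1.001
```

>>> move_arm:
  deltas:
    - [[1.6, -0.4, 0.4], [0, 0, -1.1]]
    - [[3.2, -0.8, 0.8], [0, 0, -2.2]]
    - [[4.8, -1.2, 1.2], [0, 0, -3.3]]
    - [[6.4, -1.6, 1.6], [0, 0, -4.4]]
    - [[8.0, -2.0, 2.0], [0, 0, -5.5]]
  fingers: -1

```text
time_s: 1.02
tool_pos: [0.3863, -0.3744, 0.1819]
eef_rot: [3.141, 0.0, 1.005]
wrist_force: [0.5, -0.5, -0.2]
gripper_width: 1.002
```

```bash
python3 -c "
from h import *
go(.5388,-.2525,.13,1.5257)"
```

```text
t 1.02 d [7.39, 2.54, 2.08] r [0.0, 0.0, -4.97] pos [ 0.3863 -0.3744  0.1819] rot [3.1412e+00 1.0000e-04 1.0051e+00] F [ 0.5 -0.5 -0.2] M [-0.02 -0.01 -0.03] w 1.002
```

>>> move_arm:
  deltas:
    - [[1.5, 0.51, 0.42], [0, 0, -1.0]]
    - [[3.0, 1.02, 0.84], [0, 0, -2.0]]
    - [[4.5, 1.53, 1.26], [0, 0, -3.0]]
    - [[6.0, 2.04, 1.68], [0, 0, -4.0]]
    - [[7.39, 2.54, 2.08], [0, 0, -4.97]]

```text
time_s: 1.43
tool_pos: [0.5404, -0.2507, 0.1294]
eef_rot: [3.141, 0.0, 1.531]
wrist_force: [0.2, -0.4, 0.0]
gripper_width: 1.0
```

```bash
python3 -c "
from h import *
im=read_camera('top');cv2.imwrite('pics/t1.png',cv2.resize(im[215:305,360:480],None,fx=6,fy=6,interpolation=2)[:,:,::-1])
im=read_camera('scene');cv2.imwrite('pics/s1.png',cv2.resize(im[100:230,190:310],None,fx=5,fy=5,interpolation=2)[:,:,::-1])
go(.5388,-.2525,.013,1.5257)"
```

```text
t 1.53 d [-0.15, -0.1, 4.61] r [-0.01, -0.01, 0.08] pos [ 0.5415 -0.249   0.1283] rot [-3.1409e+00 -9.0000e-04  1.5338e+00] F [-0.8 -0.3  0.6] M [ 0.03  0.07 -0.02] w 1.002
```

View pics/s1.png

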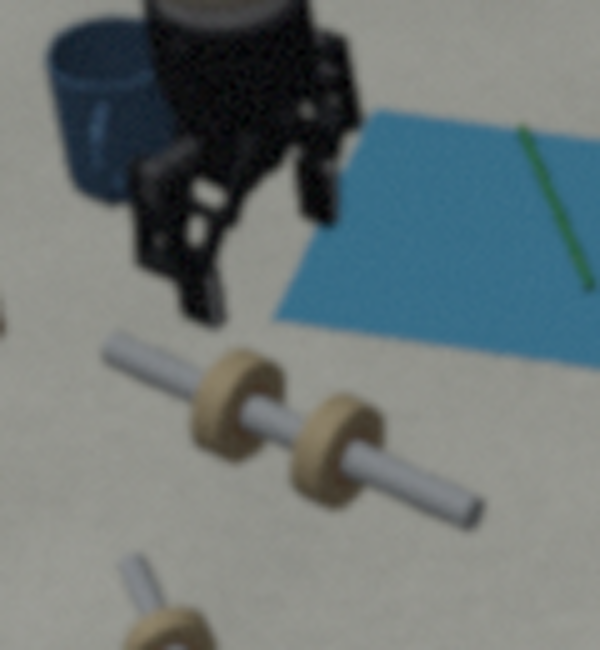

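The picture shows the open jaws above and astride the axle, with nothing touched. I'll descend.

>>> move_arm:
  deltas:
    - [[-0.15, -0.1, 1.4], [0, 0, 0.08]]
    - [[-0.15, -0.1, 2.8], [0, 0, 0.08]]
    - [[-0.15, -0.1, 3.9], [0, 0, 0.08]]
    - [[-0.15, -0.1, 4.5], [0, 0, 0.08]]
    - [[-0.15, -0.1, 4.55], [0, 0, 0.08]]

```text
time_s: 1.95
tool_pos: [0.5368, -0.252, 0.0115]
eef_rot: [-3.136, -0.003, 1.524]
wrist_force: [0.8, 0.2, -0.7]
gripper_width: 0.998
```

```bash
python3 -c "
from h import *
im=read_camera('scene');cv2.imwrite('pics/s2.png',cv2.resize(im[100:230,190:310],None,fx=5,fy=5,interpolation=2)[:,:,::-1])
go(.5388,-.2525,.013,1.5257)"
```

```text
t 2.0 d [0.0, 0.04, 0.01] r [-0.03, -0.02, -0.01] pos [ 0.5377 -0.2525  0.0132] rot [-3.1384e+00 -2.2000e-03  1.5244e+00] F [ 0.2 -0.5  0. ] M [-0.07  0.01  0.01] w 1.001
```

View pics/s2.png

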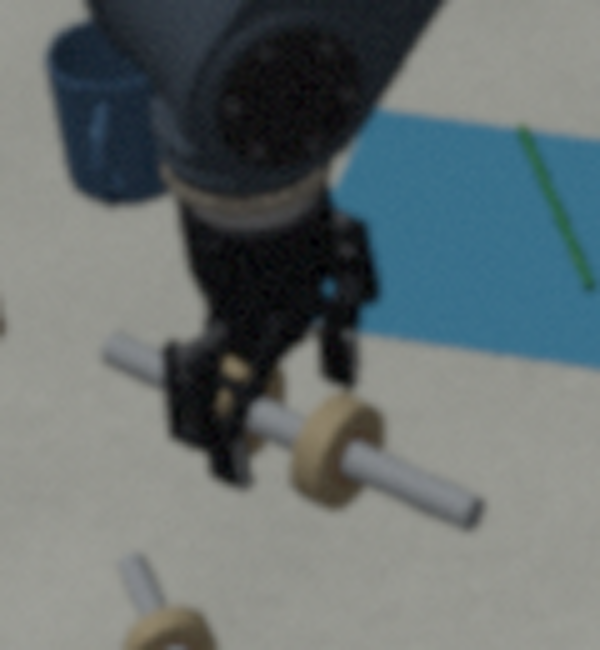

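The fingers straddle the bare middle of the axle, between the rolls. Closing now.

>>> move_arm:
  deltas:
    - [[0, 0, 0], [0, 0, 0]]
    - [[0, 0, 0], [0, 0, 0]]
    - [[0, 0, 0], [0, 0, 0]]
    - [[0, 0, 0], [0, 0, 0]]
    - [[0, 0, 0], [0, 0, 0]]
  fingers: 1
  squeeze: 60

```text
time_s: 2.42
tool_pos: [0.538, -0.2527, 0.014]
eef_rot: [-3.139, -0.002, 1.524]
wrist_force: [-0.2, 0.3, 0.3]
gripper_width: 0.298
```

>>> move_arm:
  deltas:
    - [[0, 0, 0], [0, 0, 0]]
    - [[0, 0, 0], [0, 0, 0]]
    - [[0, 0, 0], [0, 0, 0]]
    - [[0, 0, 0], [0, 0, 0]]
    - [[0, 0, 0], [0, 0, 0]]

```text
time_s: 2.83
tool_pos: [0.5382, -0.2527, 0.0142]
eef_rot: [-3.14, -0.002, 1.524]
wrist_force: [-0.2, -0.3, 3.1]
gripper_width: 0.213
```

```bash
python3 -c "
from h import *
go(.5388,-.2525,.15,1.5257)"
```

```text
t 2.83 d [0.02, 0.02, -5.43] r [-0.02, -0.01, -0.01] pos [ 0.5382 -0.2527  0.0142] rot [-3.1397e+00 -1.5000e-03  1.5244e+00] F [-0.2 -0.3  3.1] M [ 0.07  0.17 -0.02] w 0.213
```

>>> move_arm:
  deltas:
    - [[0, 0, 0], [0, 0, 0]]
    - [[0, 0, 0], [0, 0, 0]]

```text
time_s: 3.0
tool_pos: [0.5382, -0.2527, 0.0143]
eef_rot: [-3.14, -0.001, 1.524]
wrist_force: [0.2, -0.0, 2.0]
gripper_width: 0.216
```

>>> move_arm:
  deltas:
    - [[0, 0, -0.5], [0, 0, 0]]
    - [[0, 0, -1.5], [0, 0, 0]]
    - [[0, 0, -3.0], [0, 0, 0]]
    - [[0, 0, -4.5], [0, 0, 0]]
    - [[0, 0, -5.4], [0, 0, 0]]

```text
time_s: 3.42
tool_pos: [0.5391, -0.2533, 0.1536]
eef_rot: [3.14, 0.0, 1.524]
wrist_force: [0.6, -0.3, -2.1]
gripper_width: 0.213
```

```bash
python3 -c "
from h import *
im=read_camera('top');cv2.imwrite('pics/t3.png',cv2.resize(im[215:305,340:480],None,fx=5,fy=5,interpolation=2)[:,:,::-1])
im=read_camera('scene');cv2.imwrite('pics/s3.png',cv2.resize(im[80:210,190:310],None,fx=5,fy=5,interpolation=2)[:,:,::-1])
go(.5388,-.2525,.15,1.5257)"
```

```text
t 3.52 d [0.05, -0.05, 0.16] r [0.04, 0.02, -0.01] pos [ 0.5401 -0.2538  0.1541] rot [3.1370e+00 1.8000e-03 1.5245e+00] F [ 1.1  0.2 -2.1] M [-0.02 -0.02  0.05] w 0.21
```

View pics/s3.png

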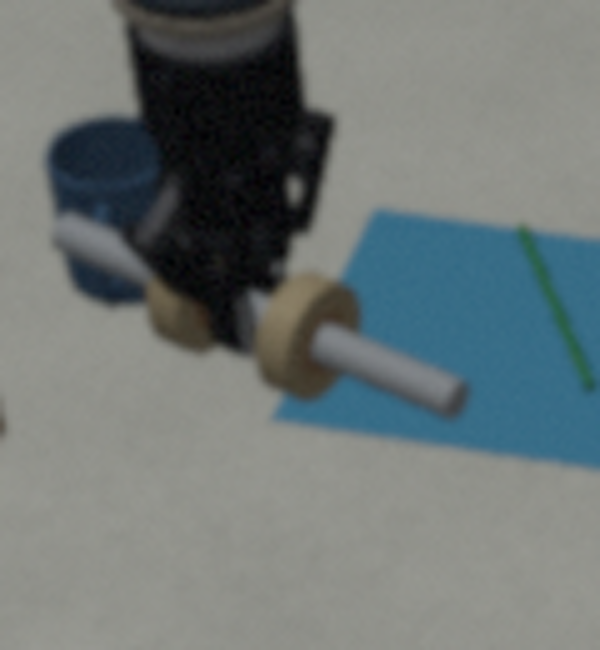

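View pics/t3.png

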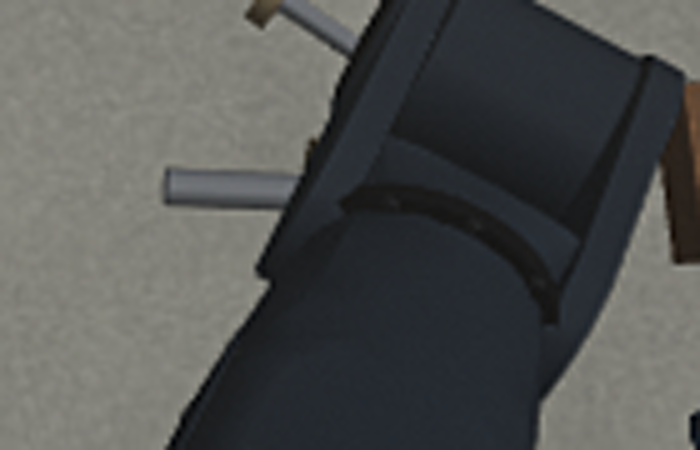

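The axle is held level at both ends, and the extra load of about 2.1 N matches 0.2 kg. Next I carry it over the rack, 24 mm short of the middle on the side away from the brake.

```bash
python3 -c "
from h import *
go(.5479,.1705,.125,1.3152)"
```

```text
t 3.52 d [16.97, -0.48, 1.13] r [0.05, 0.01, 2.0] pos [ 0.5401 -0.2538  0.1541] rot [3.1370e+00 1.8000e-03 1.5245e+00] F [ 1.1  0.2 -2.1] M [-0.02 -0.02  0.05] w 0.21
```

>>> move_arm:
  deltas:
    - [[1.2, -0.03, 0], [0.05, 0, 0.2]]
    - [[2.7, -0.08, 0], [0.05, 0, 0.4]]
    - [[4.3, -0.12, 0], [0.05, 0, 0.6]]
    - [[5.9, -0.17, 0.1], [0.05, 0, 0.8]]
    - [[7.5, -0.22, 0.2], [0.05, 0.01, 1.0]]

```text
time_s: 3.93
tool_pos: [0.5423, -0.0645, 0.1479]
eef_rot: [-3.139, 0.0, 1.418]
wrist_force: [1.1, -0.2, -2.7]
gripper_width: 0.209
```

```bash
python3 -c "
from h import *
go(.5479,.1705,.125,1.3152)"
```

```text
t 3.93 d [9.32, -1.2, 0.91] r [-0.02, 0.01, 0.98] pos [ 0.5423 -0.0645  0.1479] rot [-3.1395e+00  4.0000e-04  1.4182e+00] F [ 1.1 -0.2 -2.7] M [-0.02 -0.07 -0.05] w 0.209
```

>>> move_arm:
  deltas:
    - [[1.6, -0.2, 0.15], [0, 0, 0.2]]
    - [[3.2, -0.4, 0.3], [0, 0, 0.4]]
    - [[4.8, -0.62, 0.47], [0, 0, 0.6]]
    - [[6.4, -0.82, 0.62], [0, 0, 0.75]]
    - [[7.8, -1.0, 0.76], [-0.02, 0.01, 0.85]]

```text
time_s: 4.35
tool_pos: [0.546, 0.1344, 0.1277]
eef_rot: [-3.14, 0.0, 1.329]
wrist_force: [0.3, -0.2, -1.8]
gripper_width: 0.214
```

```bash
python3 -c "
from h import *
go(.5479,.1705,.125,1.3152)"
```

```text
t 4.35 d [1.42, -0.27, 0.11] r [-0.02, 0.0, 0.13] pos [0.546  0.1344 0.1277] rot [-3.1397e+00  1.0000e-04  1.3288e+00] F [ 0.3 -0.2 -1.8] M [ 0.02 -0.03  0.05] w 0.214
```

>>> move_arm:
  deltas:
    - [[0.7, -0.13, 0.11], [0, 0, 0.13]]
    - [[1.2, -0.23, 0.11], [0, 0, 0.13]]
    - [[1.42, -0.27, 0.11], [0, 0, 0.13]]
    - [[1.42, -0.27, 0.11], [0, 0, 0.13]]
    - [[1.42, -0.27, 0.11], [0, 0, 0.13]]

```text
time_s: 4.77
tool_pos: [0.548, 0.1695, 0.1248]
eef_rot: [-3.139, 0.001, 1.315]
wrist_force: [0.9, 0.6, -2.6]
gripper_width: 0.213
```

```bash
python3 -c "
from h import *
im=read_camera('top');cv2.imwrite('pics/t4f.png',im[:,:,::-1]);cv2.imwrite('pics/t4.png',cv2.resize(im[215:305,190:330],None,fx=5,fy=5,interpolation=2)[:,:,::-1])
im=read_camera('scene');cv2.imwrite('pics/s4f.png',im[:,:,::-1]);cv2.imwrite('pics/s4.png',cv2.resize(im[170:310,320:470],None,fx=4,fy=4,interpolation=2)[:,:,::-1])
go(.5479,.1705,.125,1.3152)"
```

```text
t 4.87 d [0.05, -0.02, 0.0] r [-0.02, 0.0, -0.01] pos [0.5481 0.1692 0.125 ] rot [-3.1397e+00  3.0000e-04  1.3140e+00] F [ 0.3  0.1 -2.2] M [0.03 0.01 0.08] w 0.215
```

View pics/s4.png

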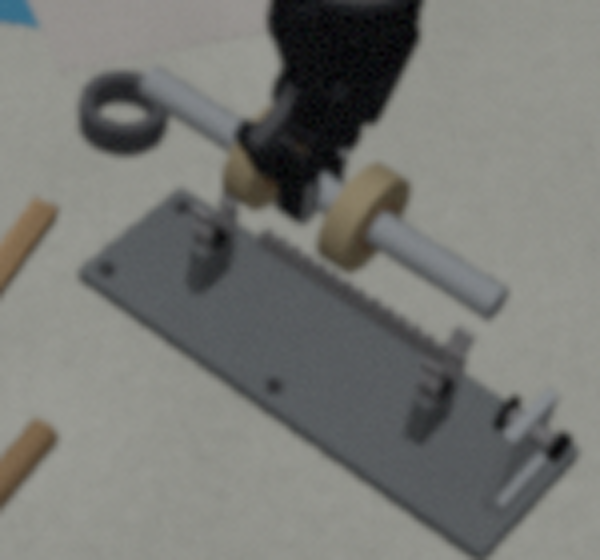

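View pics/t4.png

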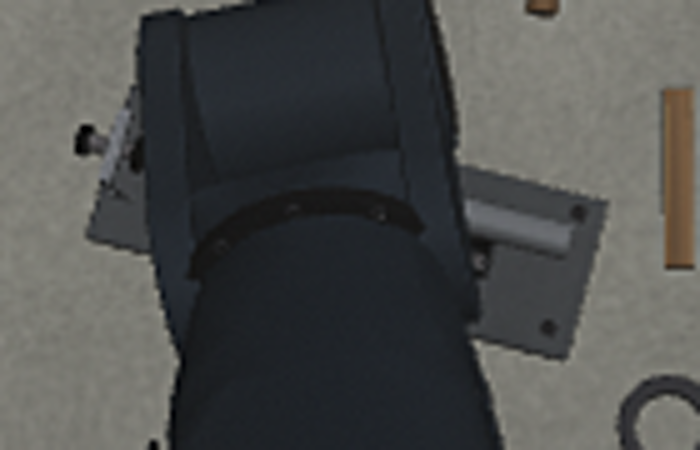

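```bash
python3 - <<'E'
from h import *
R=np.load("rack.npy")
o=observe(); x,y,z=o["tool_pos"]; yaw=o["eef_rot"][2]; a=np.array([np.cos(yaw),np.sin(yaw),0]); m=np.array([x,y,z+.016])
se=up([(488,299),(150,82)],4,320,170); te=up([(571,236)],5,190,215)
print("scene obs-pred",(se-proj("scene",[m+.12*a,m-.12*a])).round(2).tolist())
print("top",(te-proj("top",[m-.12*a])).round(2).tolist())
# jaws
L=np.array([(-14,81,85),(14,81,85),(-14,-81,85),(14,-81,85),(0,81,55),(0,-81,55)])/1e3
P=rackpts(*R,L)
print("scene pred in s4 crop",((proj("scene",P)-[320,170])*4+1.5).round(0).tolist())
print("top pred in t_rack crop",((proj("top",P)-[200,220])*6+2.5).round(0).tolist())
im=cv2.imread("pics/s4f.png")[195:285,350:470]
im=cv2.resize(im,None,fx=6,fy=6,interpolation=cv2.INTER_CUBIC); im=np.clip(im*1.8,0,255).astype(np.uint8); cv2.imwrite("pics/s4z.png",im)
im=cv2.imread("pics/top0.png")[225:275,205:305]
im=cv2.resize(im,None,fx=8,fy=8,interpolation=cv2.INTER_CUBIC); im=np.clip(im*2.,0,255).astype(np.uint8); cv2.imwrite("pics/t0z.png",im)
E
```

```text
scene obs-pred [[-1.99, -0.42], [0.53, 1.05]]
top [[-0.41, -1.56]]
scene pred in s4 crop [[469.0, 338.0], [440.0, 367.0], [240.0, 188.0], [210.0, 213.0], [445.0, 386.0], [220.0, 235.0]]
top pred in t_rack crop [[166.0, 191.0], [183.0, 136.0], [493.0, 276.0], [509.0, 220.0], [186.0, 175.0], [506.0, 258.0]]
```

View pics/s4z.png

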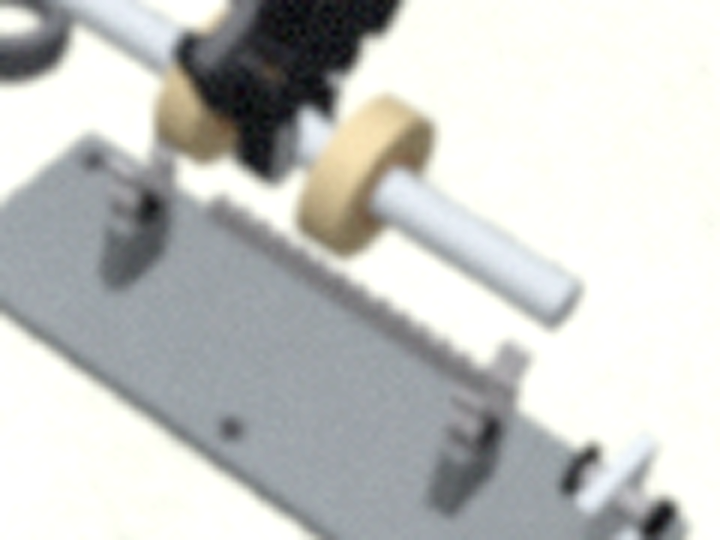

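View pics/t0z.png

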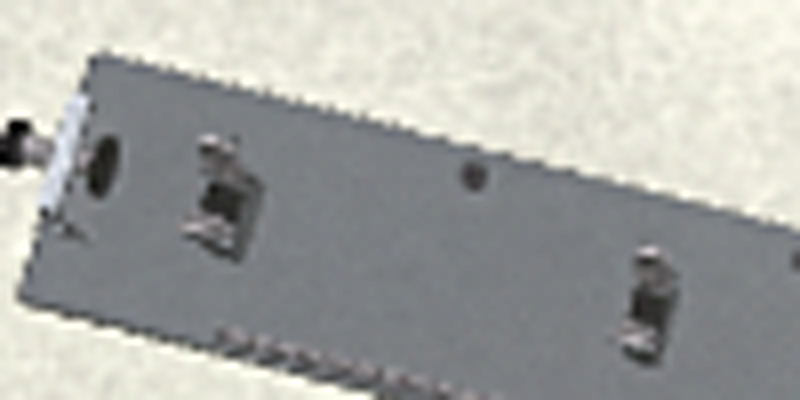

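```bash
cat >> h.py <<'E'
def overlay(src,cam,box,f,segs,out,gain=1.6):
    x0,y0,x1,y1=box
    im=cv2.imread(src)[y0:y1,x0:x1]; im=np.clip(cv2.resize(im,None,fx=f,fy=f,interpolation=cv2.INTER_CUBIC)*gain,0,255).astype(np.uint8)
    for a,b,c in segs:
        p=(proj(cam,[a,b])-[x0,y0])*f+(f-1)/2
        cv2.line(im,tuple(np.round(p[0]*8).astype(int).tolist()),tuple(np.round(p[1]*8).astype(int).tolist()),c,1,cv2.LINE_AA,3)
    cv2.imwrite(out,im)
def ringsegs(c,ax,r,col,n=24):
    ax=ax/np.linalg.norm(ax); u=np.cross(ax,[0,0,1]); u/=np.linalg.norm(u); v=np.cross(ax,u)
    q=[c+r*(np.cos(t)*u+np.sin(t)*v) for t in np.linspace(0,2*np.pi,n+1)]
    return [(q[i],q[i+1],col) for i in range(n)]
def axlesegs(m,a,col=(0,0,255)):
    S=[(m-.12*a,m+.12*a,col)]
    for d in (-.12,.12): S+=ringsegs(m+d*a,a,.01,col)
    for d in (-.042,-.024,.024,.042): S+=ringsegs(m+d*a,a,.03,col)
    return S
def racksegs(R,off=122,col=(0,255,0)):
    def box(x0,x1,y0,y1,z0,z1,c):
        V=rackpts(*R,np.array([(x,y,z) for x in (x0,x1) for y in (y0,y1) for z in (z0,z1)])/1e3); E=[(i,j) for i in range(8) for j in range(i+1,8) if bin(i^j).count("1")==1]
        return [(V[i],V[j],c) for i,j in E]
    S=box(-50,50,-150,150,0,12,col)
    for y in (-81,81):
        S+=box(-6,6,y-6,y+6,55,55,(255,0,255)); V=rackpts(*R,np.array([(-14,y-6,85),(-14,y+6,85),(14,y-6,85),(14,y+6,85)])/1e3); S+=[(V[0],V[1],(0,255,255)),(V[2],V[3],(0,255,255))]
    return S
E
python3 - <<'E'
from h import *
R=np.load("rack.npy")
x,y,z=observe()["tool_pos"]; yaw=observe()["eef_rot"][2]; a=np.array([np.cos(yaw),np.sin(yaw),0]); m=np.array([x,y,z+.016])
overlay("pics/s4f.png","scene",(330,180,470,310),5,axlesegs(m,a)+racksegs(R),"pics/o_s4.png")
overlay("pics/t4f.png","top",(200,225,330,300),6,axlesegs(m,a)+racksegs(R),"pics/o_t4.png")
overlay("pics/top0.png","top",(200,220,320,300),6,racksegs(R),"pics/o_t0.png")
E
```

```text
(no output)
```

View pics/o_s4.png

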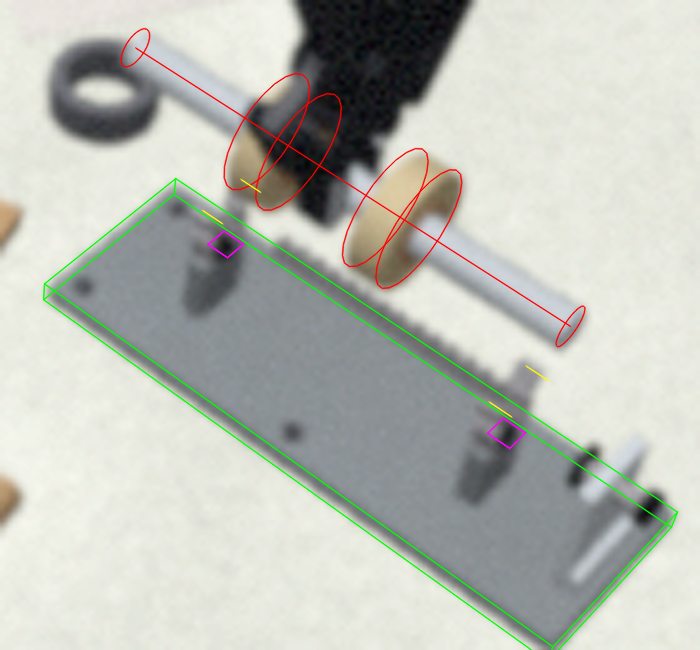

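View pics/o_t4.png

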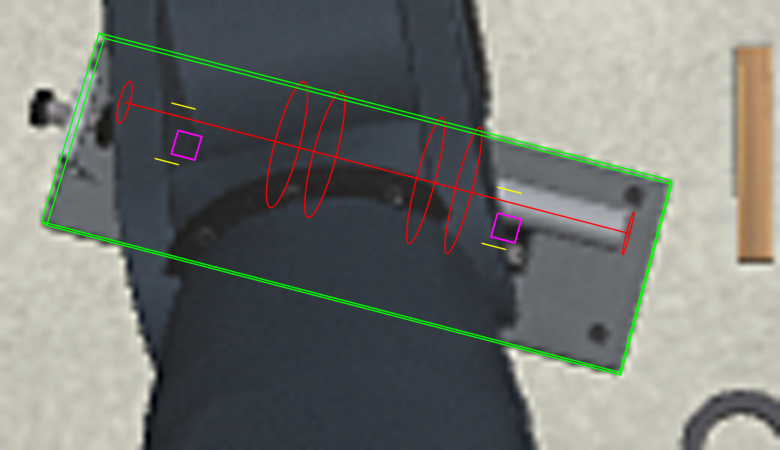

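View pics/o_t0.png

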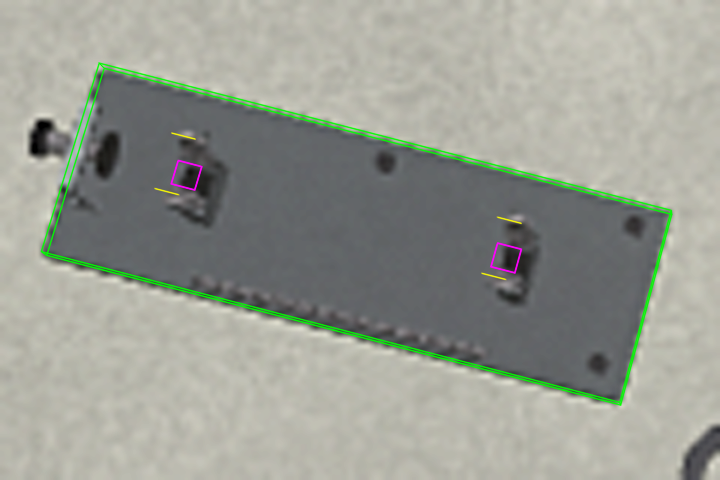

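>>> move_arm:
  deltas:
    - [[0.05, -0.02, 0.5], [-0.02, 0, 0]]
    - [[0.05, -0.02, 1.0], [-0.02, 0, 0]]
    - [[0.05, -0.02, 1.4], [-0.02, 0, 0]]
    - [[0.05, -0.02, 1.68], [-0.02, 0, 0]]
    - [[0.05, -0.02, 1.68], [-0.02, 0, 0]]

```text
time_s: 5.28
tool_pos: [0.547, 0.17, 0.0812]
eef_rot: [-3.139, 0.002, 1.314]
wrist_force: [-0.6, 0.2, -2.5]
gripper_width: 0.212
```

```bash
python3 - <<'E'
from h import *
cv2.imwrite("pics/t5f.png",read_camera("top")[:,:,::-1]);cv2.imwrite("pics/s5f.png",read_camera("scene")[:,:,::-1])
R=np.load("rack.npy")
o=observe();x,y,z=o["tool_pos"]; yaw=o["eef_rot"][2]; a=np.array([np.cos(yaw),np.sin(yaw),0]); m=np.array([x,y,z+.016])
go(.5479,.1705,.082,1.3152)
overlay("pics/s5f.png","scene",(340,190,470,290),6,[],"pics/s5z.png")
overlay("pics/s5f.png","scene",(340,190,470,290),6,axlesegs(m,a)+racksegs(R),"pics/o_s5.png")
overlay("pics/t5f.png","top",(200,225,330,300),6,axlesegs(m,a)+racksegs(R),"pics/o_t5.png")
E
```

```text
t 5.38 d [0.01, 0.0, 0.03] r [-0.0, 0.01, -0.01] pos [0.5479 0.1704 0.0828] rot [-3.1413e+00  6.0000e-04  1.3139e+00] F [-0.4 -0.  -1.5] M [-0.01  0.02 -0.04] w 0.206
```

View pics/o_s5.png

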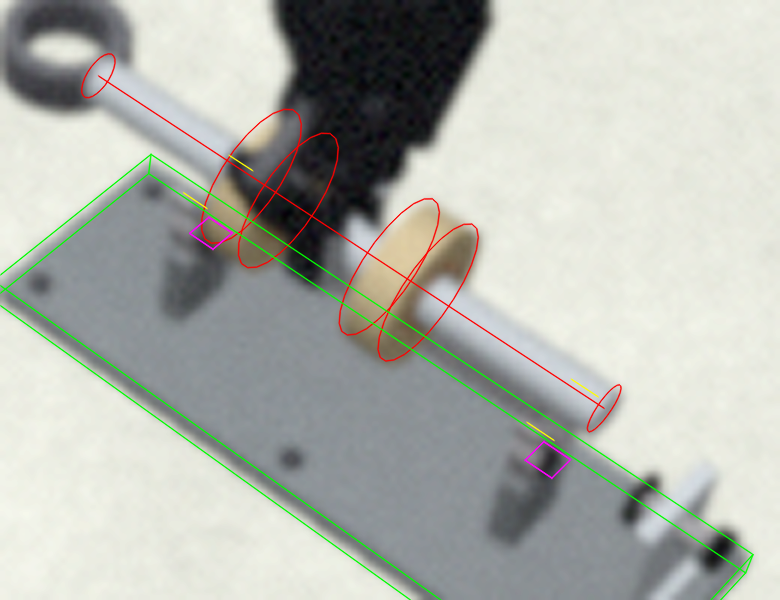

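View pics/s5z.png

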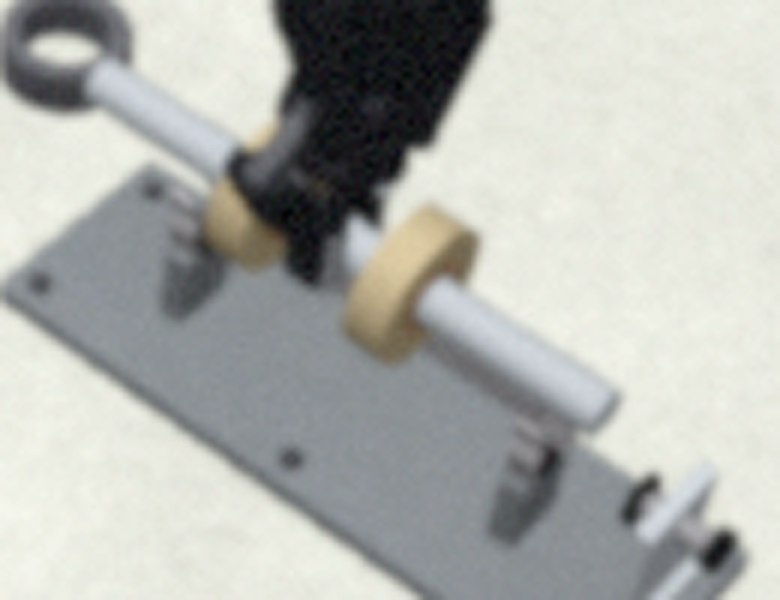

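View pics/o_t5.png

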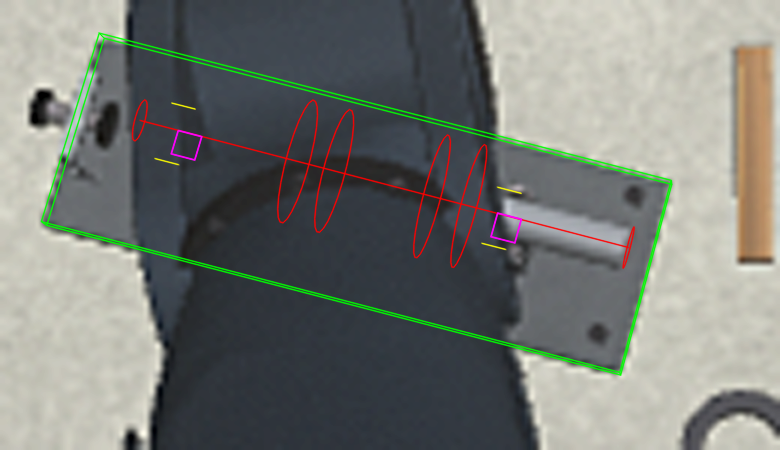

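The overlays show the axle over both clip mouths, with scene and top disagreeing by about 2.5 mm sideways. I'll split the difference by shifting −1 mm, then descend slowly and feel for contact.

>>> move_arm:
  deltas:
    - [[0, -0.04, 0.2], [0, 0, 0]]
    - [[0, -0.04, 0.4], [0, 0, 0]]
    - [[0, -0.04, 0.6], [0, 0, 0]]
    - [[0, -0.04, 0.65], [0, 0, 0]]
    - [[0, -0.04, 0.65], [0, 0, 0]]

```text
time_s: 5.8
tool_pos: [0.5466, 0.1706, 0.0661]
eef_rot: [-3.141, 0.001, 1.314]
wrist_force: [-0.2, 0.1, -2.2]
gripper_width: 0.214
```

```bash
cat >> h.py <<'E'
def st(n=4):
    R=np.load("rack.npy"); o=observe(); e=np.array([np.cos(R[2]),np.sin(R[2]),0]); f=np.array([-e[1],e[0],0]); d=o["tool_pos"]-[R[0],R[1],0]
    F=o["wrist_force"]; M=o["moment"]
    print("t %.2f rack-frame x %.1f y %.1f z(tcp) %.1f mm axle z %.1f yaw-err %.3f tilt %s F rack x %.1f y %.1f z %.1f M %.2f %.2f %.2f w %.3f"%(o["time_s"],d@e*1e3,d@f*1e3,d[2]*1e3,d[2]*1e3+16,o["eef_rot"][2]-(np.pi/2+R[2]),[round(float(v),3) for v in (abs(o["eef_rot"][0])-np.pi,o["eef_rot"][1])],F@e,F@f,F[2],M@e,M@f,M[2],o["gripper_width"]))
E
python3 -c "
from h import *
st()"
```

```text
t 5.80 rack-frame x -1.3 y -24.2 z(tcp) 66.1 mm axle z 82.1 yaw-err -0.001 tilt [-0.001, 0.001] F rack x -0.2 y 0.1 z -2.2 M -0.04 -0.02 -0.05 w 0.214
```

>>> move_arm:
  deltas:
    - [[0, 0, 0.06], [0, 0, 0]]
    - [[0, 0, 0.12], [0, 0, 0]]
    - [[0, 0, 0.16], [0, 0, 0]]
    - [[0, 0, 0.16], [0, 0, 0]]
    - [[0, 0, 0.16], [0, 0, 0]]

```text
time_s: 6.22
tool_pos: [0.5468, 0.1707, 0.0624]
eef_rot: [-3.141, 0.001, 1.314]
wrist_force: [-1.3, 0.3, 2.6]
gripper_width: 0.21
```

>>> move_arm:
  deltas:
    - [[0, 0, 0.02], [0, 0, 0]]
    - [[0, 0, 0.04], [0, 0, 0]]
    - [[0, 0, 0.04], [0, 0, 0]]
    - [[0, 0, 0.04], [0, 0, 0]]

```text
time_s: 6.55
tool_pos: [0.547, 0.1708, 0.0618]
eef_rot: [-3.142, 0.0, 1.314]
wrist_force: [-1.9, 1.7, 5.4]
gripper_width: 0.214
```

```bash
python3 -c "
from h import *
st()"
```

```text
t 6.55 rack-frame x -1.0 y -23.9 z(tcp) 61.8 mm axle z 77.8 yaw-err -0.001 tilt [-0.0, 0.0] F rack x -2.2 y 1.2 z 5.4 M 0.01 0.33 0.11 w 0.214
```

Contact comes at 77.8 mm, as expected. The axle is being pushed slightly towards −x, so I'll ease over 1 mm and keep pressing in small steps.

>>> move_arm:
  deltas:
    - [[0, -0.05, 0], [0, 0, 0]]
    - [[0, -0.05, 0.03], [0, 0, 0]]
    - [[0, -0.05, 0.05], [0, 0, 0]]
    - [[0, -0.05, 0.05], [0, 0, 0]]

```text
time_s: 6.88
tool_pos: [0.5466, 0.1712, 0.0612]
eef_rot: [3.14, -0.0, 1.314]
wrist_force: [0.1, -0.6, 6.5]
gripper_width: 0.213
```

```bash
python3 -c "
from h import *
st()"
```

```text
t 6.88 rack-frame x -1.5 y -23.7 z(tcp) 61.2 mm axle z 77.2 yaw-err -0.001 tilt [-0.002, -0.0] F rack x 0.2 y -0.5 z 6.5 M -0.08 -0.17 0.10 w 0.213
```

>>> move_arm:
  deltas:
    - [[0, 0, 0.04], [0, 0, 0]]
    - [[0, 0, 0.08], [0, 0, 0]]
    - [[0, 0, 0.08], [0, 0, 0]]

```text
time_s: 7.13
tool_pos: [0.547, 0.1713, 0.0597]
eef_rot: [3.139, -0.001, 1.314]
wrist_force: [-1.1, -1.0, 7.2]
gripper_width: 0.213
```

>>> move_arm:
  deltas:
    - [[0, 0, 0.04], [0, 0, 0]]
    - [[0, 0, 0.08], [0, 0, 0]]
    - [[0, 0, 0.08], [0, 0, 0]]

```text
time_s: 7.38
tool_pos: [0.5472, 0.1714, 0.0582]
eef_rot: [3.138, -0.002, 1.314]
wrist_force: [-1.9, 0.6, 6.7]
gripper_width: 0.212
```

```bash
python3 -c "
from h import *
st()"
```

```text
t 7.38 rack-frame x -0.9 y -23.3 z(tcp) 58.2 mm axle z 74.2 yaw-err -0.001 tilt [-0.003, -0.002] F rack x -2.0 y 0.1 z 6.7 M 0.18 0.29 0.13 w 0.212
```

>>> move_arm:
  deltas:
    - [[0, -0.03, 0.04], [0.03, 0, 0]]
    - [[0, -0.03, 0.08], [0.03, 0, 0]]
    - [[0, -0.03, 0.08], [0.03, 0, 0]]

```text
time_s: 7.63
tool_pos: [0.547, 0.1717, 0.0566]
eef_rot: [3.14, -0.002, 1.314]
wrist_force: [0.2, -0.6, 4.5]
gripper_width: 0.207
```

```bash
python3 -c "
from h import *
st()"
```

```text
t 7.63 rack-frame x -1.3 y -23.0 z(tcp) 56.6 mm axle z 72.6 yaw-err -0.002 tilt [-0.001, -0.002] F rack x 0.3 y -0.5 z 4.5 M 0.32 -0.04 0.06 w 0.207
```

>>> move_arm:
  deltas:
    - [[0, -0.02, 0.04], [0.03, 0, 0]]
    - [[0, -0.02, 0.08], [0.03, 0, 0]]
    - [[0, -0.02, 0.08], [0.03, 0, 0]]

```text
time_s: 7.88
tool_pos: [0.5467, 0.1719, 0.0546]
eef_rot: [-3.14, -0.003, 1.313]
wrist_force: [1.2, -1.0, 1.4]
gripper_width: 0.212
```

```bash
python3 -c "
from h import *
st()"
```

```text
t 7.88 rack-frame x -1.5 y -22.9 z(tcp) 54.6 mm axle z 70.6 yaw-err -0.002 tilt [-0.001, -0.003] F rack x 1.4 y -0.7 z 1.4 M 0.32 -0.13 0.03 w 0.212
```

The force is dropping after the snap-through, with a slight imbalance towards the brake end. I'll continue down.

>>> move_arm:
  deltas:
    - [[0, 0, 0.04], [0, 0, 0]]
    - [[0, 0, 0.08], [0, 0, 0]]
    - [[0, 0, 0.08], [0, 0, 0]]

```text
time_s: 8.13
tool_pos: [0.5469, 0.172, 0.0527]
eef_rot: [-3.141, -0.003, 1.313]
wrist_force: [0.2, 0.4, 4.5]
gripper_width: 0.216
```

```bash
python3 -c "
from h import *
st()"
```

```text
t 8.13 rack-frame x -1.4 y -22.8 z(tcp) 52.7 mm axle z 68.7 yaw-err -0.002 tilt [-0.001, -0.003] F rack x 0.1 y 0.4 z 4.5 M 0.35 0.01 0.04 w 0.216
```

>>> move_arm:
  deltas:
    - [[0, 0, 0.04], [0, 0, 0]]
    - [[0, 0, 0.08], [0, 0, 0]]
    - [[0, 0, 0.08], [0, 0, 0]]

```text
time_s: 8.38
tool_pos: [0.547, 0.1722, 0.0506]
eef_rot: [-3.141, -0.003, 1.313]
wrist_force: [0.1, 2.0, 2.1]
gripper_width: 0.213
```

```bash
python3 -c "
from h import *
st()"
```

```text
t 8.38 rack-frame x -1.4 y -22.6 z(tcp) 50.6 mm axle z 66.6 yaw-err -0.002 tilt [-0.001, -0.003] F rack x -0.4 y 1.9 z 2.1 M 0.29 -0.08 0.11 w 0.213
```

```bash
python3 - <<'E'
from h import *
cv2.imwrite("pics/s6f.png",read_camera("scene")[:,:,::-1])
R=np.load("rack.npy")
o=observe();x,y,z=o["tool_pos"]; yaw=o["eef_rot"][2]; a=np.array([np.cos(yaw),np.sin(yaw),0]); m=np.array([x,y,z+.016])
overlay("pics/s6f.png","scene",(340,190,470,290),6,[],"pics/s6z.png")
overlay("pics/s6f.png","scene",(340,190,470,290),6,axlesegs(m,a),"pics/o_s6.png")
st()
E
```

```text
t 8.43 rack-frame x -1.4 y -22.6 z(tcp) 50.6 mm axle z 66.6 yaw-err -0.002 tilt [-0.001, -0.003] F rack x 0.9 y 2.3 z 1.3 M 0.36 -0.07 -0.00 w 0.210
```

View pics/s6z.png

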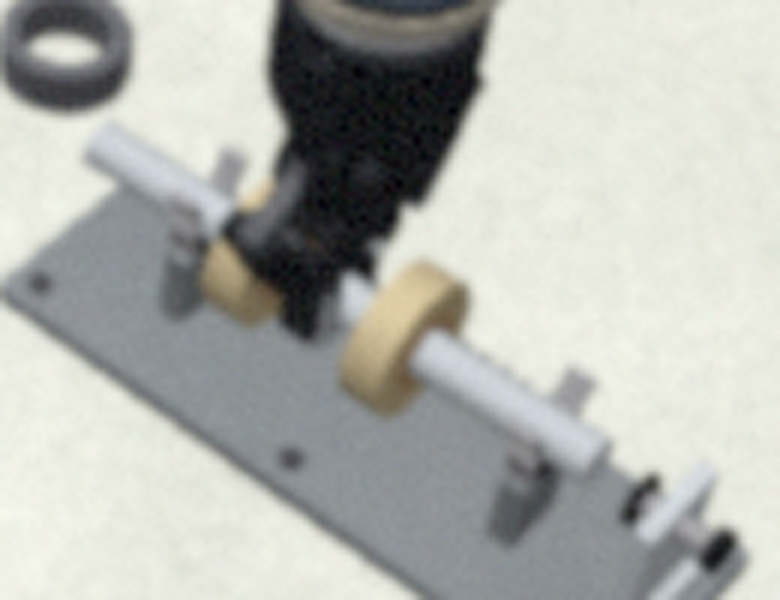

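View pics/o_s6.png

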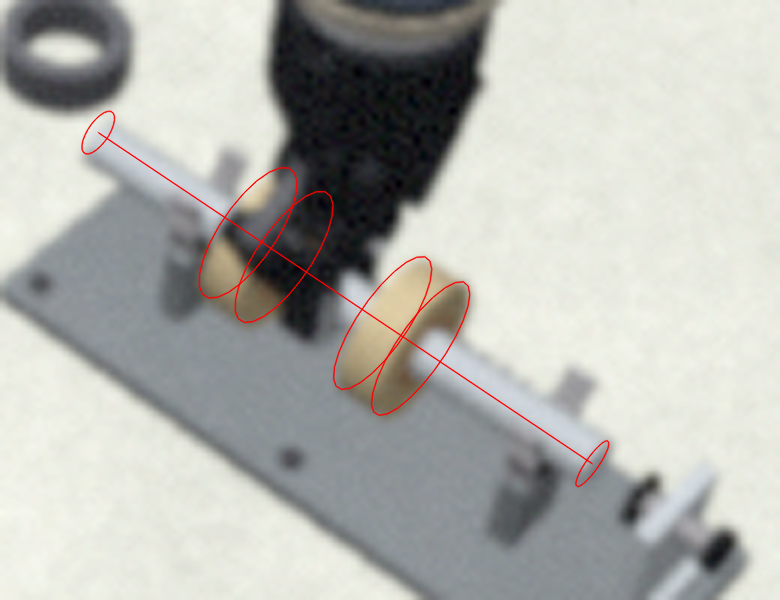

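In the picture the −y end is down in clip_a. The brake end sits about 2–3 mm high, and the moment of about 0.35 Nm agrees, so clip_b is still hanging. I'll grip harder and tilt the brake end down gently.

>>> move_arm:
  deltas:
    - [[0, 0, 0], [0, 0, 0]]
    - [[0, 0, 0], [0, -0.1, 0]]
    - [[0, 0, 0], [0, -0.2, 0]]
    - [[0, 0, 0], [0, -0.2, 0]]
  squeeze: 120

```text
time_s: 8.77
tool_pos: [0.5467, 0.172, 0.0501]
eef_rot: [-3.14, 0.019, 1.313]
wrist_force: [0.4, -2.5, -3.5]
gripper_width: 0.196
```

```bash
python3 -c "
from h import *
st()"
```

```text
t 8.77 rack-frame x -1.6 y -22.8 z(tcp) 50.1 mm axle z 66.1 yaw-err -0.002 tilt [-0.001, 0.019] F rack x 1.1 y -2.3 z -3.5 M -0.18 -0.28 -0.01 w 0.196
```

>>> move_arm:
  deltas:
    - [[0, 0, 0.01], [0, 0.05, 0]]
    - [[0, 0, 0.03], [0, 0.1, 0]]
    - [[0, 0, 0.03], [0, 0.15, 0]]
    - [[0, 0, 0.03], [0, 0.15, 0]]

```text
time_s: 9.1
tool_pos: [0.5467, 0.1722, 0.0494]
eef_rot: [-3.14, 0.003, 1.313]
wrist_force: [2.0, 3.4, -2.0]
gripper_width: 0.193
```

```bash
python3 - <<'E'
from h import *
st()
cv2.imwrite("pics/s7f.png",read_camera("scene")[:,:,::-1])
o=observe();x,y,z=o["tool_pos"]; yaw=o["eef_rot"][2]; a=np.array([np.cos(yaw),np.sin(yaw),0]); m=np.array([x,y,z+.016])
overlay("pics/s7f.png","scene",(340,190,470,290),6,[],"pics/s7z.png")
overlay("pics/s7f.png","scene",(340,190,470,290),6,axlesegs(m,a),"pics/o_s7.png")
E
```

```text
t 9.10 rack-frame x -1.6 y -22.7 z(tcp) 49.4 mm axle z 65.4 yaw-err -0.002 tilt [-0.001, 0.003] F rack x 1.0 y 3.8 z -2.0 M 0.31 -0.07 0.05 w 0.193
```

View pics/o_s7.png

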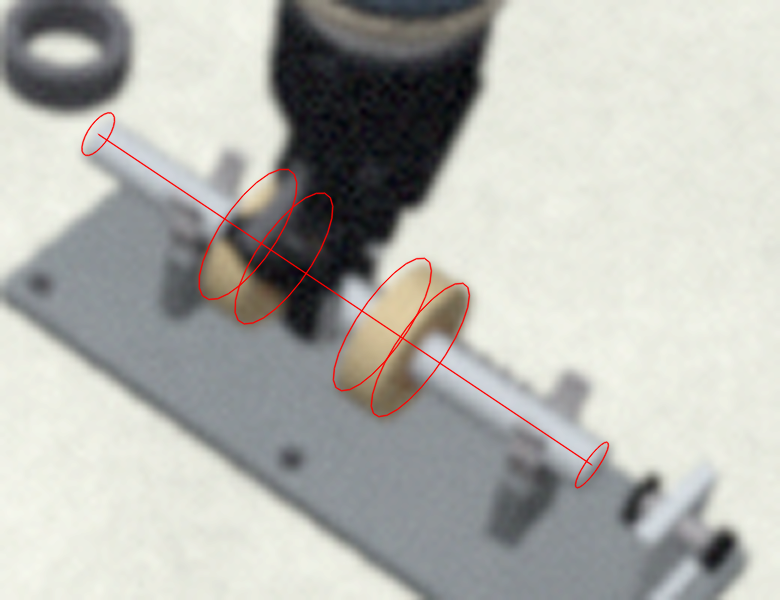

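>>> move_arm:
  deltas:
    - [[0, 0, 0.03], [0, 0, 0]]
    - [[0, 0, 0.05], [0, -0.03, 0]]
    - [[0, 0, 0.05], [0, -0.06, 0]]
    - [[0, 0, 0.05], [0, -0.06, 0]]

```text
time_s: 9.48
tool_pos: [0.5468, 0.1721, 0.0492]
eef_rot: [-3.141, 0.01, 1.313]
wrist_force: [-4.2, -1.1, 11.7]
gripper_width: 0.193
```

```bash
python3 -c "
from h import *
st()"
```

```text
t 9.48 rack-frame x -1.5 y -22.7 z(tcp) 49.2 mm axle z 65.2 yaw-err -0.002 tilt [-0.001, 0.01] F rack x -3.7 y -2.2 z 11.7 M -0.45 0.65 0.01 w 0.193
```

View pics/s7z.png

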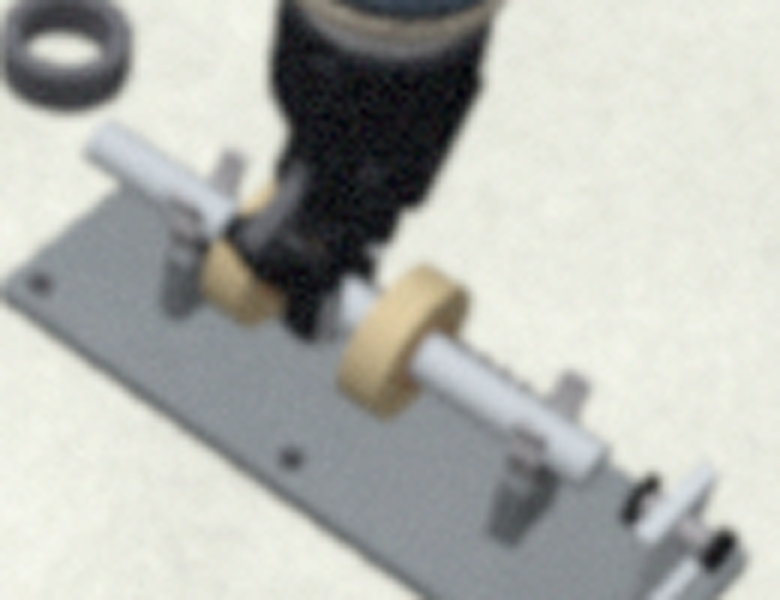

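The resistance now rises steeply, reaching about 14 N with no further travel, so the axle is on the saddles. I'll relax, open the gripper, back off straight up and look.

>>> move_arm:
  deltas:
    - [[0, 0, -0.01], [0, 0, 0]]
    - [[0, 0, -0.02], [0, 0.05, 0]]
    - [[0, 0, -0.02], [0, 0.05, 0]]
    - [[0, 0, -0.02], [0, 0.05, 0]]

```text
time_s: 9.82
tool_pos: [0.5467, 0.172, 0.0495]
eef_rot: [-3.14, 0.004, 1.313]
wrist_force: [0.6, 1.0, -3.4]
gripper_width: 0.195
```

>>> move_arm:
  deltas:
    - [[0, 0, 0], [0, 0, 0]]
    - [[0, 0, 0], [0, 0, 0]]
    - [[0, 0, 0], [0, 0, 0]]
    - [[0, 0, 0], [0, 0, 0]]
    - [[0, 0, 0], [0, 0, 0]]
  fingers: -1

```text
time_s: 10.23
tool_pos: [0.5468, 0.172, 0.0497]
eef_rot: [-3.14, 0.004, 1.313]
wrist_force: [-0.3, 0.2, -0.3]
gripper_width: 0.885
```

```bash
python3 -c "
from h import *
st()"
```

```text
t 10.23 rack-frame x -1.6 y -22.8 z(tcp) 49.7 mm axle z 65.7 yaw-err -0.002 tilt [-0.001, 0.004] F rack x -0.3 y 0.2 z -0.3 M -0.02 0.01 -0.04 w 0.885
```

Moving up 150 mm and back towards the base so both cameras can see the axle.

>>> move_arm:
  deltas:
    - [[0, 0, -0.5], [0, 0, 0]]
    - [[0, 0, -1.5], [0, 0, 0]]
    - [[0, 0, -3], [0, 0, 0]]
    - [[0, 0, -4.5], [0, 0, 0]]
    - [[0, 0, -6], [0, 0, 0]]

```text
time_s: 10.65
tool_pos: [0.5467, 0.1726, 0.2024]
eef_rot: [-3.141, 0.004, 1.313]
wrist_force: [0.6, 0.6, 0.8]
gripper_width: 0.997
```

>>> move_arm:
  deltas:
    - [[0, -1.5, -0.5], [0, 0, 0]]
    - [[0, -3, -1], [0, 0, 0]]
    - [[0, -4.5, -1], [0, 0, 0]]
    - [[0, -6, -1], [0, 0, 0]]
    - [[0, -6.5, -1], [0, 0, 0]]

```text
time_s: 11.07
tool_pos: [0.3857, 0.2145, 0.2285]
eef_rot: [-3.14, 0.004, 1.314]
wrist_force: [1.6, -0.5, -0.3]
gripper_width: 1.002
```

```bash
python3 - <<'E'
from h import *
cv2.imwrite("pics/s8f.png",read_camera("scene")[:,:,::-1]); cv2.imwrite("pics/t8f.png",read_camera("top")[:,:,::-1])
st()
overlay("pics/s8f.png","scene",(340,190,470,290),6,[],"pics/s8z.png")
overlay("pics/t8f.png","top",(195,220,325,300),6,[],"pics/t8z.png")
E
```

```text
t 11.17 rack-frame x -165.7 y -21.8 z(tcp) 228.7 mm axle z 244.7 yaw-err -0.000 tilt [-0.0, 0.004] F rack x 0.8 y 0.4 z 0.3 M 0.03 -0.05 0.03 w 1.003
```

View pics/s8z.png

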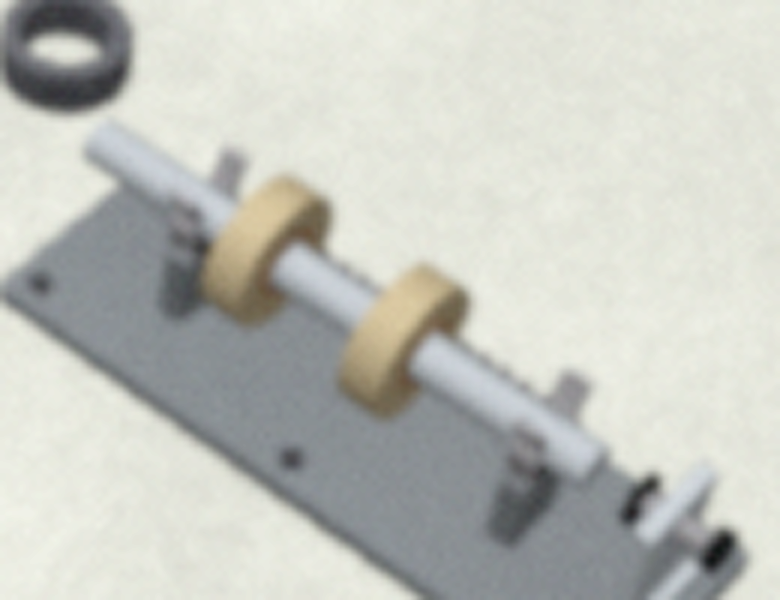

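View pics/t8z.png

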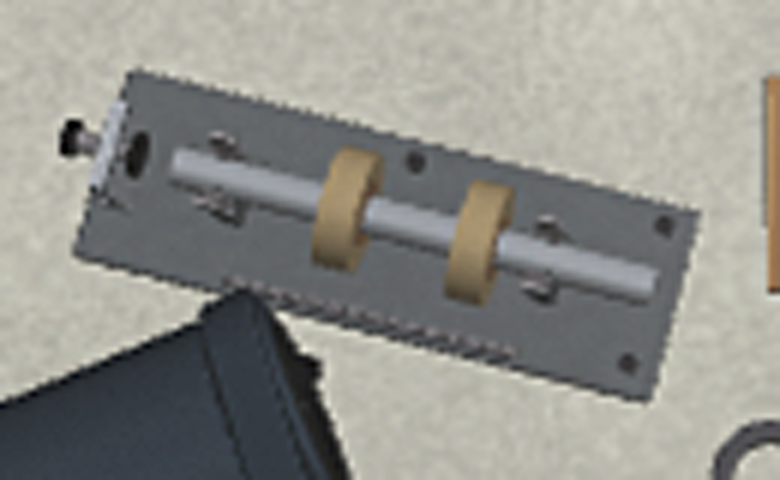

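```bash
python3 - <<'E'
from h import *
for cam,f,R,box in (("scene","pics/s8f.png",[.5556,.1945,-.2581],(340,190,470,290)),("top","pics/t8f.png",[.5524,.1926,-.2515],(195,220,325,300))):
    e=np.array([np.cos(R[2]),np.sin(R[2]),0]); g=np.array([-e[1],e[0],0]); m=np.array([R[0],R[1],.065])-.0227*g
    overlay(f,cam,box,6,axlesegs(m,g)+racksegs(R),f"pics/o_{cam}8.png")
E
```

```text
(no output)
```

View pics/o_scene8.png

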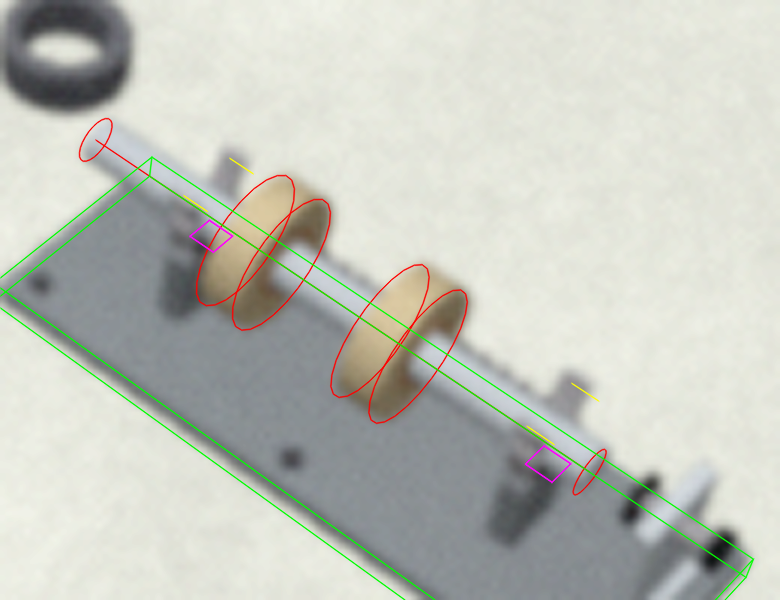

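View pics/o_top8.png

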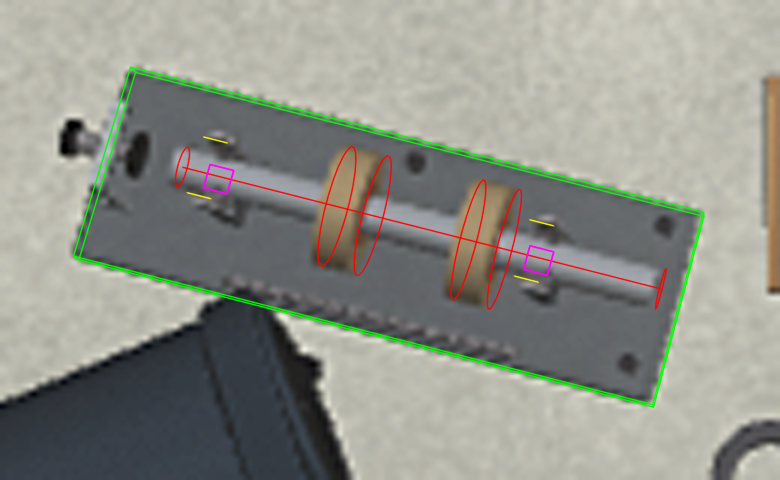

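```bash
python3 - <<'E'
import cv2,numpy as np
row=[]
for n in ("s6f","s7f","s8f"):
    im=cv2.imread(f"pics/{n}.png")[245:285,415:465]
    row.append(np.clip(cv2.resize(im,None,fx=5,fy=9,interpolation=2)*1.6,0,255).astype(np.uint8))
im=np.hstack(row)
for y in range(0,360,45): cv2.line(im,(0,y),(750,y),(0,0,255),1)
cv2.imwrite("pics/cmp.png",im)
E
```

```text
(no output)
```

View pics/cmp.png

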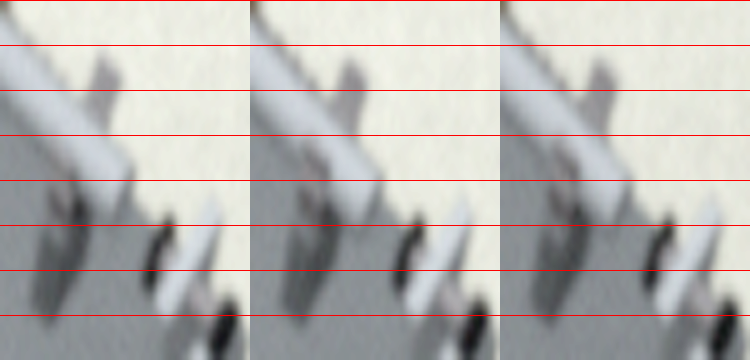

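Comparing the frames, the brake end dropped about 2 px (roughly 5 mm) between s6 and s7. In s8 both near jaws curl in front of the axle alike, so it is home in both clips, with roughly 11 mm to the pad. Now I go back to regrip at the same place.

```bash
python3 -c "
from h import *
go(.5467,.172,.13,1.3135)"
```

```text
t 11.17 d [-0.03, 6.56, 3.95] r [-0.0, 0.03, 0.02] pos [0.3882 0.2145 0.2287] rot [-3.1416  0.0035  1.3152] F [0.9 0.2 0.3] M [ 0.01 -0.06  0.03] w 1.003
```

>>> move_arm:
  deltas:
    - [[0, 1.5, 0.3], [0, 0.02, 0.02]]
    - [[0, 3.0, 1.0], [0, 0.03, 0.02]]
    - [[-0.03, 4.5, 2.2], [0, 0.03, 0.02]]
    - [[-0.03, 6.0, 3.2], [0, 0.03, 0.02]]
    - [[-0.03, 6.56, 3.8], [0, 0.03, 0.02]]

```text
time_s: 11.58
tool_pos: [0.5503, 0.1703, 0.1322]
eef_rot: [3.14, 0.0, 1.312]
wrist_force: [0.1, -0.2, 0.8]
gripper_width: 1.002
```

>>> move_arm:
  deltas:
    - [[0, 0, 0], [0, 0, 0]]
    - [[0, 0, 0], [0, 0, 0]]

```text
time_s: 11.75
tool_pos: [0.5515, 0.169, 0.1309]
eef_rot: [-3.141, 0.001, 1.31]
wrist_force: [-0.7, -0.1, 0.1]
gripper_width: 1.0
```

```bash
python3 -c "
from h import *
go(.5467,.172,.0495,1.3135)"
```

```text
t 11.75 d [0.07, -0.21, 3.26] r [-0.0, 0.01, -0.03] pos [0.5515 0.169  0.1309] rot [-3.1412e+00  1.1000e-03  1.3099e+00] F [-0.7 -0.1  0.1] M [-0.02 -0.02 -0.03] w 1.0
```

>>> move_arm:
  deltas:
    - [[0.07, -0.21, 0.8], [0, 0, -0.03]]
    - [[0.07, -0.21, 1.8], [0, 0, -0.03]]
    - [[0.07, -0.21, 2.7], [0, 0, -0.03]]
    - [[0.07, -0.21, 3.15], [0, 0.01, -0.03]]
    - [[0.07, -0.21, 3.2], [0, 0.01, -0.03]]

```text
time_s: 12.17
tool_pos: [0.546, 0.172, 0.05]
eef_rot: [-3.139, 0.001, 1.313]
wrist_force: [0.1, 0.4, -0.3]
gripper_width: 1.002
```

>>> move_arm:
  deltas:
    - [[0, 0, 0], [0, 0, 0]]
    - [[0, 0, 0], [0, 0, 0]]

```text
time_s: 12.33
tool_pos: [0.5466, 0.1722, 0.0515]
eef_rot: [-3.141, 0.0, 1.314]
wrist_force: [-0.1, -0.4, 0.1]
gripper_width: 1.003
```

```bash
python3 -c "
from h import *
st();go(.5467,.172,.0495,1.3135)"
```

```text
t 12.33 rack-frame x -1.7 y -22.7 z(tcp) 51.5 mm axle z 67.5 yaw-err -0.002 tilt [-0.001, 0.0] F rack x -0.0 y -0.5 z 0.1 M -0.01 0.00 -0.04 w 1.003
t 12.33 d [-0.01, 0.0, 0.08] r [-0.01, 0.0, 0.0] pos [0.5466 0.1722 0.0515] rot [-3.1410e+00  1.0000e-04  1.3135e+00] F [-0.1 -0.4  0.1] M [-0.01  0.   -0.04] w 1.003
```

>>> move_arm:
  deltas:
    - [[0, 0, 0.06], [0, 0, 0]]
    - [[0, 0, 0.06], [0, 0, 0]]
    - [[0, 0, 0.06], [0, 0, 0]]
    - [[0, 0, 0.06], [0, 0, 0]]
    - [[0, 0, 0.06], [0, 0, 0]]
  fingers: 1
  squeeze: 50

```text
time_s: 12.75
tool_pos: [0.5467, 0.1722, 0.0503]
eef_rot: [-3.141, -0.0, 1.313]
wrist_force: [0.4, -0.2, 0.0]
gripper_width: 0.3
```

>>> move_arm:
  deltas:
    - [[0, 0, 0], [0, 0, 0]]
    - [[0, 0, 0], [0, 0, 0]]
    - [[0, 0, 0], [0, 0, 0]]
    - [[0, 0, 0], [0, 0, 0]]

```text
time_s: 13.08
tool_pos: [0.5468, 0.1722, 0.0504]
eef_rot: [-3.141, -0.0, 1.314]
wrist_force: [0.6, -1.6, 4.1]
gripper_width: 0.215
```

```bash
python3 -c "
from h import *
st()"
```

```text
t 13.08 rack-frame x -1.5 y -22.6 z(tcp) 50.4 mm axle z 66.4 yaw-err -0.002 tilt [-0.0, -0.0] F rack x 1.0 y -1.4 z 4.1 M -0.14 -0.01 0.16 w 0.215
```

Regripped with about 4 N down, which is harmless. Now I slide along towards the pad and feel for the friction level.

>>> move_arm:
  deltas:
    - [[0.04, 0, 0], [0, 0, 0]]
    - [[0.08, 0, 0], [0, 0, 0]]
    - [[0.12, 0, 0], [0, 0, 0]]
    - [[0.12, 0, 0], [0, 0, 0]]

```text
time_s: 13.42
tool_pos: [0.5475, 0.1746, 0.0504]
eef_rot: [-3.141, 0.001, 1.314]
wrist_force: [-0.8, -4.7, 3.9]
gripper_width: 0.216
```

```bash
python3 -c "
from h import *
st()"
```

```text
t 13.42 rack-frame x -1.5 y -20.2 z(tcp) 50.4 mm axle z 66.4 yaw-err -0.002 tilt [-0.0, 0.001] F rack x 0.4 y -4.7 z 3.9 M -0.90 -0.02 0.03 w 0.216
```

>>> move_arm:
  deltas:
    - [[0.04, 0, 0], [0, 0, 0]]
    - [[0.08, 0, 0], [0, 0, 0]]
    - [[0.12, 0, 0], [0, 0, 0]]
    - [[0.12, 0, 0], [0, 0, 0]]

```text
time_s: 13.75
tool_pos: [0.5481, 0.1769, 0.0504]
eef_rot: [-3.141, 0.002, 1.314]
wrist_force: [-1.3, -6.2, 3.8]
gripper_width: 0.218
```

>>> move_arm:
  deltas:
    - [[0.04, 0, 0], [0, 0, 0]]
    - [[0.08, 0, 0], [0, 0, 0]]
    - [[0.08, 0, 0], [0, 0, 0]]

```text
time_s: 14.0
tool_pos: [0.5484, 0.1782, 0.0504]
eef_rot: [-3.14, 0.003, 1.314]
wrist_force: [-1.7, -6.2, 4.1]
gripper_width: 0.223
```

```bash
python3 -c "
from h import *
st()"
```

```text
t 14.00 rack-frame x -1.5 y -16.5 z(tcp) 50.4 mm axle z 66.4 yaw-err -0.001 tilt [-0.001, 0.003] F rack x -0.0 y -6.4 z 4.1 M -0.90 -0.04 -0.01 w 0.223
```

>>> move_arm:
  deltas:
    - [[0.04, 0, 0], [0, 0, 0]]
    - [[0.08, 0, 0], [0, 0, 0]]
    - [[0.08, 0, 0], [0, 0, 0]]

```text
time_s: 14.25
tool_pos: [0.5488, 0.1795, 0.0505]
eef_rot: [-3.14, 0.005, 1.314]
wrist_force: [-1.3, -6.0, 5.0]
gripper_width: 0.218
```

>>> move_arm:
  deltas:
    - [[0.04, 0, 0], [0, 0, 0]]
    - [[0.08, 0, 0], [0, 0, 0]]
    - [[0.08, 0, 0], [0, 0, 0]]

```text
time_s: 14.5
tool_pos: [0.5491, 0.1808, 0.0504]
eef_rot: [-3.139, 0.006, 1.314]
wrist_force: [-1.7, -5.9, 4.7]
gripper_width: 0.213
```

```bash
python3 - <<'E'
from h import *
st()
cv2.imwrite("pics/s9f.png",read_camera("scene")[:,:,::-1]); cv2.imwrite("pics/t9f.png",read_camera("top")[:,:,::-1])
overlay("pics/s9f.png","scene",(340,190,470,290),6,[],"pics/s9z.png")
overlay("pics/t9f.png","top",(195,220,325,300),6,[],"pics/t9z.png")
E
```

```text
t 14.50 rack-frame x -1.5 y -13.8 z(tcp) 50.4 mm axle z 66.4 yaw-err -0.002 tilt [-0.002, 0.006] F rack x -0.1 y -6.1 z 4.7 M -0.95 -0.07 0.07 w 0.213
```

View pics/s9z.png

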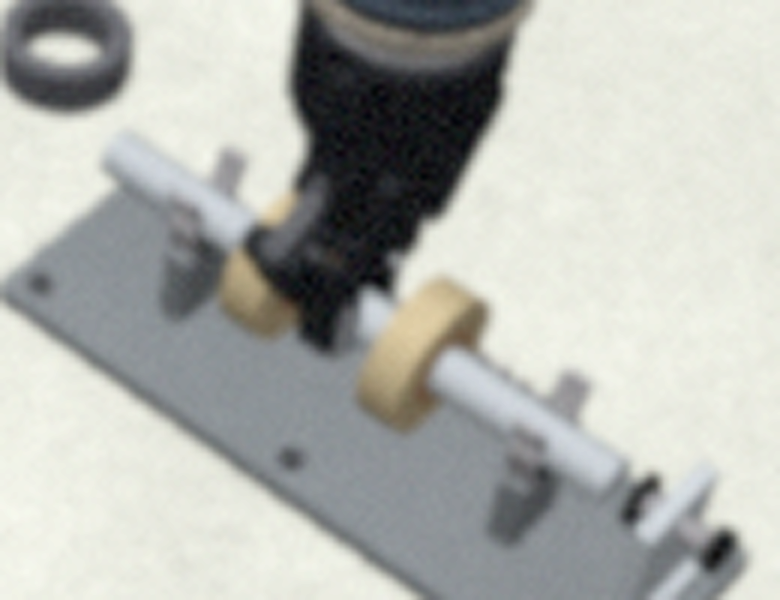

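The axle is sliding with the tool at steady friction of about 6 N, and its end is 2–4 mm from the pad. Steps of 1 mm from here.

>>> move_arm:
  deltas:
    - [[0.04, 0, 0], [0, 0.03, 0]]
    - [[0.06, 0, 0], [0, 0.05, 0]]
    - [[0.06, 0, 0], [0, 0.05, 0]]

```text
time_s: 14.85
tool_pos: [0.5493, 0.1815, 0.0504]
eef_rot: [-3.139, 0.002, 1.314]
wrist_force: [-1.1, -6.4, 4.2]
gripper_width: 0.217
```

>>> move_arm:
  deltas:
    - [[0.04, 0, 0], [0, 0, 0]]
    - [[0.06, 0, 0], [0, 0, 0]]
    - [[0.06, 0, 0], [0, 0, 0]]

```text
time_s: 15.1
tool_pos: [0.5494, 0.1822, 0.0504]
eef_rot: [-3.138, 0.003, 1.314]
wrist_force: [-1.4, -6.7, 4.9]
gripper_width: 0.215
```

```bash
python3 -c "
from h import *
st()"
```

```text
t 15.10 rack-frame x -1.5 y -12.3 z(tcp) 50.4 mm axle z 66.4 yaw-err -0.001 tilt [-0.003, 0.003] F rack x 0.3 y -6.9 z 4.9 M -1.09 -0.02 0.05 w 0.215
```

>>> move_arm:
  deltas:
    - [[0.04, 0, 0], [-0.03, 0, 0]]
    - [[0.07, 0, 0], [-0.03, 0.02, 0]]
    - [[0.07, 0, 0], [-0.03, 0.02, 0]]

```text
time_s: 15.35
tool_pos: [0.5497, 0.1833, 0.0505]
eef_rot: [-3.141, 0.002, 1.314]
wrist_force: [-1.1, -6.6, 3.9]
gripper_width: 0.216
```

```bash
python3 -c "
from h import *
st()"
```

```text
t 15.35 rack-frame x -1.5 y -11.2 z(tcp) 50.5 mm axle z 66.5 yaw-err -0.001 tilt [-0.001, 0.002] F rack x 0.6 y -6.7 z 3.9 M -0.94 -0.10 0.02 w 0.216
```

>>> move_arm:
  deltas:
    - [[0.04, 0, 0], [0, 0, 0]]
    - [[0.07, 0, 0], [0, 0.02, 0]]
    - [[0.07, 0, 0], [0, 0.02, 0]]

```text
time_s: 15.6
tool_pos: [0.55, 0.1843, 0.0504]
eef_rot: [-3.14, 0.001, 1.314]
wrist_force: [-0.1, -5.7, 3.0]
gripper_width: 0.219
```

```bash
python3 -c "
from h import *
st()"
```

```text
t 15.60 rack-frame x -1.5 y -10.1 z(tcp) 50.4 mm axle z 66.4 yaw-err -0.001 tilt [-0.001, 0.001] F rack x 1.3 y -5.5 z 3.0 M -0.96 -0.03 0.02 w 0.219
```

>>> move_arm:
  deltas:
    - [[0.04, 0, 0], [0, 0, 0]]
    - [[0.07, 0, 0], [0, 0.02, 0]]
    - [[0.07, 0, 0], [0, 0.02, 0]]

```text
time_s: 15.85
tool_pos: [0.5502, 0.1853, 0.0504]
eef_rot: [-3.14, 0.0, 1.314]
wrist_force: [-2.2, -6.4, 3.5]
gripper_width: 0.214
```

```bash
python3 -c "
from h import *
st()"
```

```text
t 15.85 rack-frame x -1.5 y -9.1 z(tcp) 50.4 mm axle z 66.4 yaw-err -0.001 tilt [-0.002, 0.0] F rack x -0.5 y -6.7 z 3.5 M -0.97 -0.03 0.09 w 0.214
```

>>> move_arm:
  deltas:
    - [[0.04, 0, 0], [0, 0, 0]]
    - [[0.07, 0, 0], [0, 0.02, 0]]
    - [[0.07, 0, 0], [0, 0.02, 0]]

```text
time_s: 16.1
tool_pos: [0.5505, 0.1863, 0.0505]
eef_rot: [-3.139, -0.001, 1.314]
wrist_force: [-1.1, -5.8, 3.9]
gripper_width: 0.216
```

```bash
python3 -c "
from h import *
st()"
```

```text
t 16.10 rack-frame x -1.5 y -8.1 z(tcp) 50.5 mm axle z 66.5 yaw-err -0.001 tilt [-0.002, -0.001] F rack x 0.4 y -5.9 z 3.9 M -1.02 -0.04 -0.00 w 0.216
```

```bash
python3 - <<'E'
from h import *
cv2.imwrite("pics/s10f.png",read_camera("scene")[:,:,::-1])
overlay("pics/s10f.png","scene",(400,230,470,290),10,[],"pics/s10z.png")
E
```

```text
(no output)
```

View pics/s10z.png

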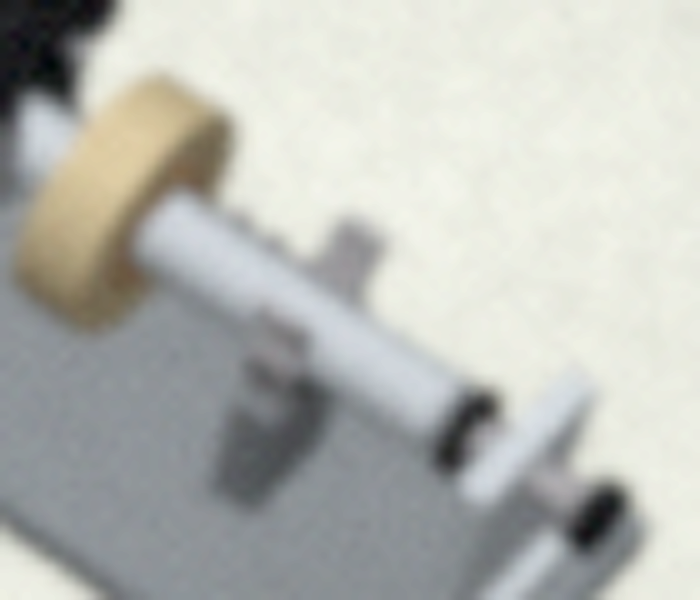

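The axle end is now right at the pad, with the pad's black disc at (465,425) in the crop. I continue in 1 mm steps against the 6.3 N friction baseline.

>>> move_arm:
  deltas:
    - [[0.04, 0, 0], [0, 0, 0]]
    - [[0.07, 0, 0], [-0.02, 0, 0]]
    - [[0.07, 0, 0], [-0.02, 0, 0]]

```text
time_s: 16.4
tool_pos: [0.5508, 0.1873, 0.0504]
eef_rot: [-3.141, 0.001, 1.314]
wrist_force: [-0.6, -6.5, 3.9]
gripper_width: 0.217
```

```bash
python3 -c "
from h import *
st()"
```

```text
t 16.40 rack-frame x -1.5 y -7.0 z(tcp) 50.4 mm axle z 66.4 yaw-err -0.001 tilt [-0.0, 0.001] F rack x 1.1 y -6.4 z 3.9 M -0.99 -0.14 0.02 w 0.217
```

>>> move_arm:
  deltas:
    - [[0.04, 0, 0], [0, 0, 0]]
    - [[0.07, 0, 0], [0, 0, 0]]
    - [[0.07, 0, 0], [0, 0, 0]]

```text
time_s: 16.65
tool_pos: [0.551, 0.1883, 0.0504]
eef_rot: [-3.141, 0.002, 1.314]
wrist_force: [-0.9, -5.9, 4.2]
gripper_width: 0.216
```

```bash
python3 -c "
from h import *
st()"
```

```text
t 16.65 rack-frame x -1.5 y -6.0 z(tcp) 50.4 mm axle z 66.4 yaw-err -0.001 tilt [-0.001, 0.002] F rack x 0.6 y -5.9 z 4.2 M -0.98 -0.06 0.04 w 0.216
```

>>> move_arm:
  deltas:
    - [[0.04, 0, 0], [0, 0, 0]]
    - [[0.07, 0, 0], [0, 0.02, 0]]
    - [[0.07, 0, 0], [0, 0.02, 0]]

```text
time_s: 16.9
tool_pos: [0.5513, 0.1893, 0.0504]
eef_rot: [-3.14, 0.001, 1.314]
wrist_force: [-1.5, -5.1, 4.8]
gripper_width: 0.215
```

```bash
python3 -c "
from h import *
st()"
```

```text
t 16.90 rack-frame x -1.5 y -4.9 z(tcp) 50.4 mm axle z 66.4 yaw-err -0.001 tilt [-0.001, 0.001] F rack x -0.2 y -5.3 z 4.8 M -0.92 -0.01 0.08 w 0.215
```

>>> move_arm:
  deltas:
    - [[0.04, 0, 0], [0, 0, 0]]
    - [[0.07, 0, 0], [0, 0.02, 0]]
    - [[0.07, 0, 0], [0, 0.02, 0]]

```text
time_s: 17.15
tool_pos: [0.5515, 0.1902, 0.0504]
eef_rot: [-3.14, 0.0, 1.314]
wrist_force: [-2.3, -7.5, 4.9]
gripper_width: 0.212
```

```bash
python3 -c "
from h import *
st()"
```

```text
t 17.15 rack-frame x -1.6 y -4.1 z(tcp) 50.4 mm axle z 66.4 yaw-err -0.001 tilt [-0.002, 0.0] F rack x -0.4 y -7.8 z 4.9 M -1.17 -0.06 0.01 w 0.212
```

>>> move_arm:
  deltas:
    - [[0.04, 0, 0], [0, 0, 0]]
    - [[0.06, 0, 0], [0, 0, 0]]
    - [[0.06, 0, 0], [0, 0, 0]]

```text
time_s: 17.4
tool_pos: [0.5516, 0.1906, 0.0504]
eef_rot: [-3.139, 0.002, 1.314]
wrist_force: [-0.9, -9.9, 4.2]
gripper_width: 0.22
```

```bash
python3 -c "
from h import *
st()"
```

```text
t 17.40 rack-frame x -1.6 y -3.6 z(tcp) 50.4 mm axle z 66.4 yaw-err -0.001 tilt [-0.003, 0.002] F rack x 1.6 y -9.8 z 4.2 M -1.38 -0.06 0.08 w 0.220
```

>>> move_arm:
  deltas:
    - [[0.04, 0, 0], [0, 0, 0]]
    - [[0.06, 0, 0], [0, 0, 0]]
    - [[0.06, 0, 0], [0, 0, 0]]

```text
time_s: 17.65
tool_pos: [0.5516, 0.191, 0.0504]
eef_rot: [-3.138, 0.004, 1.314]
wrist_force: [-1.5, -9.0, 5.5]
gripper_width: 0.212
```

```bash
python3 -c "
from h import *
st()"
```

```text
t 17.65 rack-frame x -1.6 y -3.3 z(tcp) 50.4 mm axle z 66.4 yaw-err -0.001 tilt [-0.004, 0.004] F rack x 0.8 y -9.1 z 5.5 M -1.48 -0.08 0.01 w 0.212
```

Pad contact is clear: the total along-axle force rose from about 6.2 to 9.5 N, and the moment agrees. I'll press a little further, aiming for about 5 N on the pad.

>>> move_arm:
  deltas:
    - [[0.05, 0, 0], [-0.04, 0.03, 0]]
    - [[0.08, 0, 0], [-0.04, 0.03, 0]]
    - [[0.08, 0, 0], [-0.04, 0.03, 0]]

```text
time_s: 17.9
tool_pos: [0.5519, 0.1917, 0.0504]
eef_rot: [-3.142, 0.003, 1.314]
wrist_force: [-1.6, -10.3, 6.0]
gripper_width: 0.215
```

```bash
python3 -c "
from h import *
st()"
```

```text
t 17.90 rack-frame x -1.6 y -2.5 z(tcp) 50.4 mm axle z 66.4 yaw-err -0.001 tilt [-0.0, 0.003] F rack x 1.0 y -10.3 z 6.0 M -1.64 -0.09 -0.01 w 0.215
```

>>> move_arm:
  deltas:
    - [[0.05, 0, 0], [0, 0, 0]]
    - [[0.08, 0, 0], [0, 0, 0]]
    - [[0.08, 0, 0], [0, 0, 0]]

```text
time_s: 18.15
tool_pos: [0.552, 0.1923, 0.0504]
eef_rot: [-3.141, 0.006, 1.314]
wrist_force: [-3.2, -11.3, 5.9]
gripper_width: 0.218
```

```bash
python3 -c "
from h import *
st()"
```

```text
t 18.15 rack-frame x -1.6 y -1.9 z(tcp) 50.4 mm axle z 66.4 yaw-err -0.001 tilt [-0.001, 0.006] F rack x -0.3 y -11.7 z 5.9 M -1.77 -0.10 0.03 w 0.218
```

>>> move_arm:
  deltas:
    - [[0.06, 0, 0], [0, 0.03, 0]]
    - [[0.06, 0, 0], [0, 0.03, 0]]
    - [[0.06, 0, 0], [0, 0.03, 0]]

```text
time_s: 18.4
tool_pos: [0.552, 0.1923, 0.0504]
eef_rot: [-3.14, 0.005, 1.314]
wrist_force: [-2.3, -12.5, 6.8]
gripper_width: 0.217
```

```bash
python3 - <<'E'
from h import *
st()
cv2.imwrite("pics/s11f.png",read_camera("scene")[:,:,::-1])
overlay("pics/s11f.png","scene",(400,230,470,290),10,[],"pics/s11z.png")
E
```

```text
t 18.40 rack-frame x -1.6 y -1.9 z(tcp) 50.4 mm axle z 66.4 yaw-err -0.001 tilt [-0.002, 0.005] F rack x 0.9 y -12.7 z 6.8 M -1.89 -0.11 0.07 w 0.217
```

View pics/s11z.png

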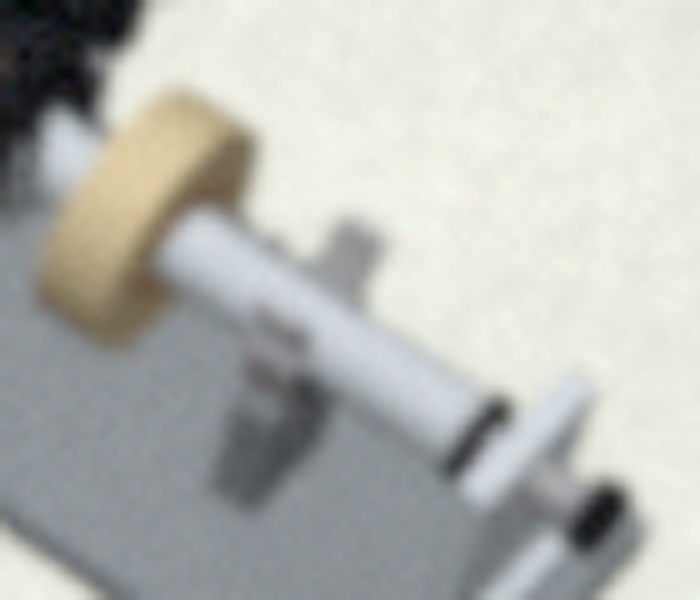

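The pad is pushed in by the axle end, and its disc now shows as a thin strip at (478,435) in the crop. I'll relax and let go.

>>> move_arm:
  deltas:
    - [[0, 0, -0.01], [0, 0, 0]]
    - [[0, 0, -0.01], [0, 0, 0]]

```text
time_s: 18.62
tool_pos: [0.5518, 0.1919, 0.0505]
eef_rot: [-3.139, 0.006, 1.314]
wrist_force: [-0.2, -5.5, 1.2]
gripper_width: 0.217
```

>>> move_arm:
  deltas:
    - [[0, 0, 0], [0, 0, 0]]
    - [[0, 0, 0], [0, 0, 0]]
    - [[0, 0, 0], [0, 0, 0]]
    - [[0, 0, 0], [0, 0, 0]]
    - [[0, 0, 0], [0, 0, 0]]
  fingers: -1

```text
time_s: 19.03
tool_pos: [0.5519, 0.192, 0.0505]
eef_rot: [-3.139, 0.006, 1.314]
wrist_force: [0.6, 0.6, -0.6]
gripper_width: 0.904
```

```bash
python3 -c "
from h import *
st()"
```

```text
t 19.03 rack-frame x -1.7 y -2.2 z(tcp) 50.5 mm axle z 66.5 yaw-err -0.001 tilt [-0.002, 0.006] F rack x 0.4 y 0.8 z -0.6 M -0.02 0.05 -0.03 w 0.904
```

>>> move_arm:
  deltas:
    - [[0, 0, -0.3], [0, 0, 0]]
    - [[0, 0, -1.2], [0, 0, 0]]
    - [[0, 0, -2.5], [0, 0, 0]]
    - [[0, 0, -4], [0, 0, 0]]
    - [[0, 0, -5.5], [0, 0, 0]]

```text
time_s: 19.45
tool_pos: [0.5519, 0.1927, 0.1899]
eef_rot: [-3.139, 0.006, 1.314]
wrist_force: [0.6, -0.3, 0.0]
gripper_width: 1.003
```

>>> move_arm:
  deltas:
    - [[0, -1.2, -0.5], [0, 0, 0]]
    - [[0, -2.5, -1], [0, 0, 0]]
    - [[0, -4, -1], [0, 0, 0]]
    - [[0, -5.5, -1], [0, 0, 0]]
    - [[0, -6.3, -1], [0, 0, 0]]

```text
time_s: 19.87
tool_pos: [0.3964, 0.2331, 0.216]
eef_rot: [-3.138, 0.005, 1.315]
wrist_force: [1.0, 0.8, 0.1]
gripper_width: 1.003
```

```bash
python3 - <<'E'
from h import *
cv2.imwrite("pics/s12f.png",read_camera("scene")[:,:,::-1]); cv2.imwrite("pics/t12f.png",read_camera("top")[:,:,::-1])
st()
overlay("pics/s12f.png","scene",(340,190,470,290),6,[],"pics/s12z.png")
overlay("pics/t12f.png","top",(195,220,325,300),6,[],"pics/t12z.png")
E
```

```text
t 19.97 rack-frame x -161.8 y -1.3 z(tcp) 216.2 mm axle z 232.2 yaw-err 0.001 tilt [-0.003, 0.005] F rack x -0.1 y 0.4 z -0.0 M -0.04 -0.04 0.03 w 1.002
```

View pics/s12z.png

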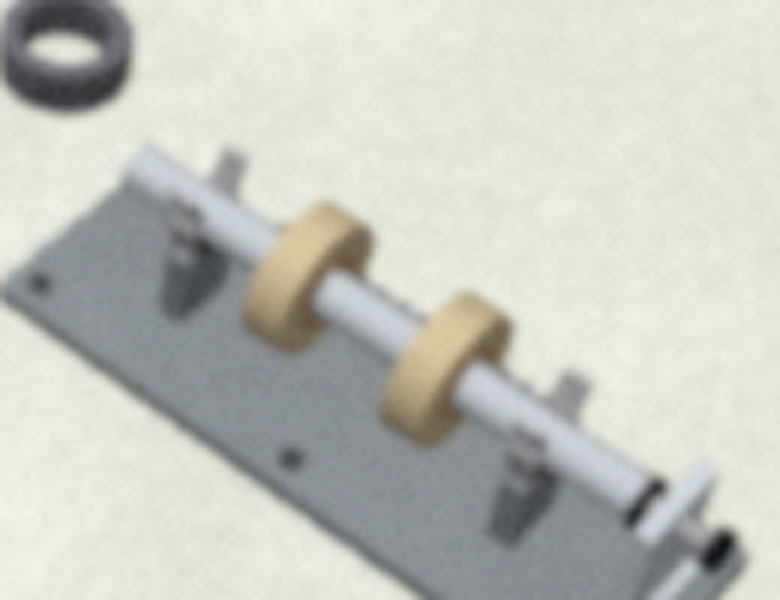

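View pics/t12z.png

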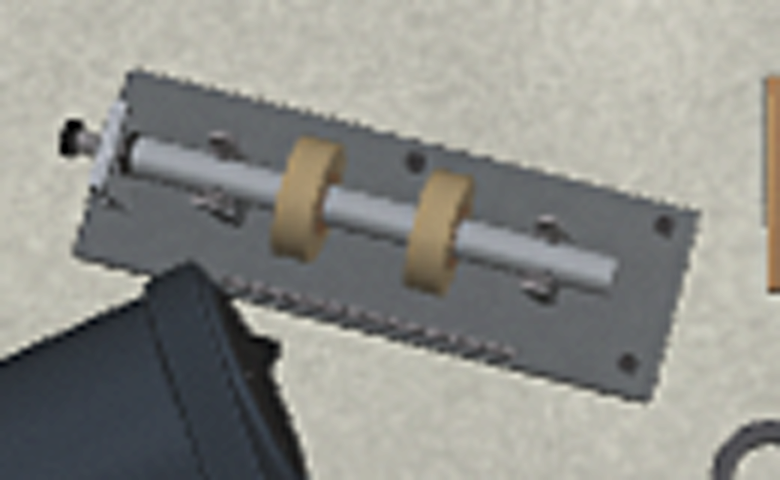

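View pics/t12f.png

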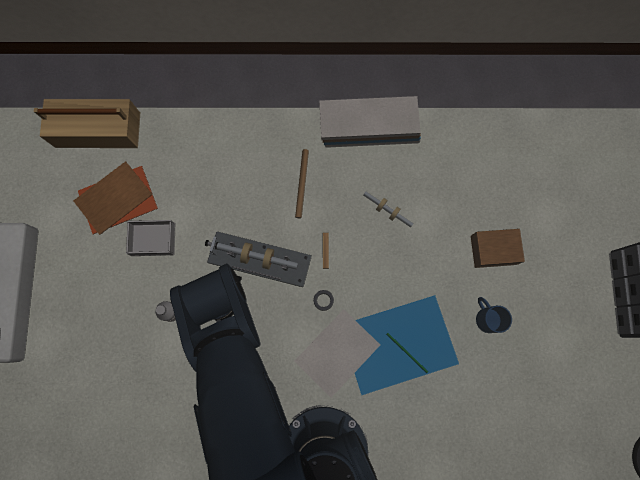

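```bash
python3 - <<'E'
import cv2,numpy as np
row=[]
for n in ("s8f","s11f","s12f"):
    im=cv2.imread(f"pics/{n}.png")[250:290,430:460]
    row.append(np.clip(cv2.resize(im,None,fx=8,fy=9,interpolation=2)*1.6,0,255).astype(np.uint8))
im=np.hstack(row)
for y in range(0,360,45): cv2.line(im,(0,y),(720,y),(0,0,255),1)
cv2.imwrite("pics/cmp2.png",im)
E
```

```text
(no output)
```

View pics/cmp2.png

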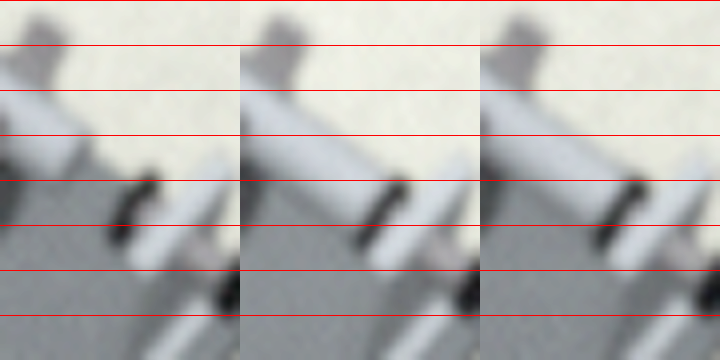

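In the last frame the pad is still displaced towards its bracket with the axle end flush on it. Both near jaws wrap the axle, the bystanders are where they were, and the gripper is clear. Handing in.

```bash
python3 -c "
from cell import *
job_done(); print(observe()['time_s'])"
```

```text
the job is handed in; nothing more can be done
the job is handed in; nothing more can be done
```

I loaded the larger axle into both clips, slid it onto the brake pad, let go and handed the job in. The system gives no verdict, so the result rests on my own checks below. The last clock reading before hand-in was about 20 s.

- **Snapping in:** I pressed the axle straight down about 23 mm short of the dispenser's middle, well clear of the pad. clip_a seated first and the brake end hung about 2–3 mm high. A small tilt of the tool snapped it into clip_b. The peak press was about 14 N in all.
- **Sliding and release:** Clip friction was about 6 N. I slid the axle roughly 21 mm until the pad added about 4–6 N (push plus friction 12.7 N at most), then relaxed and opened the gripper.

**Last checks:**
- Both clip jaws wrap the axle.
- The pad is still pushed in against the axle end.
- The wrist force is about 0 and the gripper is clear.
- In the top picture the other things look unmoved.

**What disagreed or was not measured:**
- The two cameras differed by about 2.5 mm sideways over the clips. I split the difference and corrected by feel.
- A wireframe overlay meant to confirm the seat height was inconclusive. That judgement rests on the steep rise in force and on comparing frames.
- I estimated the pad force left after release only from how far the pad is pushed in. I did not measure it.

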